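# Build up the specimen stack on the keyed abrasion spindle

### The job

Set up the small rotary abrasion drive for a run. Seat the steel hub whose two keyways line up with the spindle's keys fully down on it, then over the thin post lay the rubber backing disc, on it the laminate coupon (light decor face up, as it lies) and last the brass hold-down weight, each lying flat on the one before. Leave the hub that does not fit, the screw pot and the black tile where they are.

Things in the scene. Friction and masses are not known exactly. Their poses are not given: they have to be found in the camera images.
- drive_stand: Rotary drive stand, fixed to the table: white box 110 (x) x 100 (y) mm, top 36 mm above the table, blue panel on its front (-x) side, upright steel spindle in the middle. Origin at the table under the spindle axis.
- spindle_seat (a point): Seat on the spindle axis, 38 mm above the table; the hub's underside rests here. Axes as drive_stand. From the seat up: journal 22 mm in diameter, 12.5 mm high, with two opposite dark keys along this frame's +x and -x (8 mm wide, out to 18 mm from the axis, 11.5 mm high), then a cone to a post 10 mm in diameter with a tapered tip (5 mm across) 50 mm above the seat.
- hub_opposite: The hub that fits: loose steel, 0.28 kg, 20 mm high. Platen (upper 10 mm) 60 mm in diameter with two flats 54 mm apart that face its +y and -y; boss 48 mm in diameter below. Bore 27 mm with two opposite keyways, along its +x and -x, 13 mm wide, out to 20.5 mm from the axis. Origin at the centre of the underside; a half turn makes no difference.
- hub_quarter: The hub that does not fit. Like hub_opposite in size, flats and material, but its two keyways lie a quarter turn apart, along its +x and +y. Leave it where it lies.
- backing_disc: Loose black hard-rubber backing disc, 62 mm in diameter, 6 mm thick, with a round centre hole 14 mm in diameter. Origin at the centre of the underside, z up.
- coupon: Loose laminate-floor coupon, square 64 x 64 mm with clipped corners, 8 mm thick, light wood decor on top, round centre hole 14 mm in diameter. Origin at the centre of the underside, x and y along its sides, z up.
- hold_down_weight: Loose brass hold-down weight, 0.26 kg, a round collar 44 mm in diameter and 24 mm high with a groove and a centre hole 14 mm in diameter. Origin at the centre of the underside, z up.
- screw_pot: Bystander: white pot with green lid between the aluminium case and the pencil tester, 45 mm in diameter, 43 mm high, loose, origin at the centre of its underside. Not to be moved.
- black_tile: Bystander: black glass tile in its frame, 62 x 88 x 13 mm, loose, origin at the centre of its underside. Not to be moved.
Not all that is in view belongs to the job. What is shaped like the hub_opposite but blue is not meant.

How it is judged:
By the outcome, as a careful person would: the job done as asked, in the order asked, and still so for the second after the job is handed in, with the robot touching nothing.
It also fails if it takes over 115 s, if anything falls off the work surface, if the arm or the gripper's body presses on something with over 40 N, if the wrist force passes 120 N, or if a joint passes its speed limit or range.

### The arm

A 6-joint arm with a two-finger parallel gripper is mounted at the origin on a cart in front of the work surface, level with it; the furniture and walls round the work are solid. World frame = base frame: x ahead of the robot, y to its left, z up, the work surface at z = 0. Lengths are in m, angles in rad, forces in N, time in s.
With the tool pointing down it reaches from about 0.3 to 0.775 m from the base axis. Payload 14.6 kg.
Tool frame: the origin (TCP) lies on the centre line of the jaws, within the pads' length; the fingertips stand ctrl.tcp_to_tips ahead of it and the grasp point (between the pads) lies 2 mm behind it (ctrl.tcp_to_tips is the distance from the TCP to the fingertips, in m); z points along the fingers, y is the line along which they close (so a half turn about z gives the same grasp; the last joint's range is limited). The gripper opens to 94 mm and grips with 3 to 60 N. Pads are 16 mm wide; open, the fingers measure 119 mm over their backs; the gripper's body (75 mm by 177 mm) begins 78 mm behind the grasp point.
Start: joints at [-1.204, 0.3, 1.521, -0, 1.321, -0.067], TCP at [0.231, -0.499, 0.222] pointing down, gripper open.
Joint ranges: [-3.03, 3.03], [-0.79, 2.21], [0.23, 2.52], [-1.04, 4.18], [0, 3.07], [-2.55, 2.55]. Speed limits (rad/s): [2.22, 2.22, 2.57, 3.14, 3.14, 3.14].

### API

Orientations are given as [roll, pitch, yaw] about the fixed x, y, z axes, in that order (R = Rz(yaw) Ry(pitch) Rx(roll)).
In Python, from station import telemetry, viewer, hand_in, ctrl gives the robot as it stands.
- The arm moves only by the tool step_arm, never from a script. Its argument "plan" is a list of rows, each an object of numbers: "dx", "dy", "dz": the shift along the tool's x, y, z scaled (see below); "rx", "ry", "rz": the turn, a rotation vector about the tool's x, y, z scaled (see below); "claw": the closure, from 0 (fully open) to 1 (shut). In form: [{"dx": .., "dy": .., "dz": .., "rx": .., "ry": .., "rz": .., "claw": ..}, ...]. A call has 1 to 10 rows; each row shifts and turns the commanded pose from where the row before left it, along the tool's axes as they then stand; what a row does not reach is not made up. The controller multiplies each number of a shift by 0.1 m and each number of a turn by 90 degrees. A row lasts 1/10 s, in which the tool goes at most 50 mm and 8.59 degrees, less where a joint would pass 70% of its speed; a pose out of reach is approached as far as the arm can. A call with a number of a shift or a turn outside -1 to 1 is refused whole. A call with a gripper value outside its range is refused whole. The fingers move at their own pace and stop on an object; "grip_force" is the grip in N (left out, the last holds). Time passes only in rows, so rows that do not move let the fingers close. It gives the time, the measured TCP pose, the force, the opening and the grip force at its end, in the units of the state.
- telemetry.get_obs(): the state, without advancing time (a new reading comes with each control period).
- viewer.camera(name): name is "scene" or "top" or "wrist"; returns a dict with "img" (400x640x3 uint8, red, green, blue), "z_map" (400x640 float32, m along the optical axis (not along the pixel's ray), 0 where there is no reading), "fx", "fy", "cx", "cy" (pixels), "dist" ([k1, k2, p1, p2, k3] as OpenCV has them; the pictures are not rectified), "R" (3x3) and "t" (3): a world point X has camera coordinates R X + t; the wrist camera has in their place "tool_from_camera" (4x4, takes a point from camera to tool coordinates, whose origin is the TCP and whose axes are the flange's). Camera axes: x right, y down, z forward; pixel columns grow to the right and rows downward; lengths in m; the calibration is good to about 2 mm. A picture is of the moment at which its call begins: read the wrist's pose just before it.
- hand_in(): hands the job in; it is judged then, once.
Trained networks look in a picture, given as the dict that the camera call returned (one of the last four; its "shot" number tells which), for a name from the list of things; names that differ only in an ending like _2 or _b are one class to them, and where a whole thing is asked for, a point or a joint stands for the part that bears it (a point fixed in the world has none). Each returns a list of dicts, best first, with "score" (0 to 1); they miss things now and then, are a little off and sometimes report something else, mostly with a low value. They report only what shows in the picture. A call takes as long as a camera call. They do not tell look-alikes from the thing itself.
- viewer.recognise(target, picture): "rect" ([left, top, right, bottom] in pixels, round what is visible of it).
The state is a dict: "time_s": time; "qpos": joint angles; "joint_vel": joint speeds; "tau": joint torques, N m; "ee_pos": TCP position; "eef_rot": TCP orientation; "force": force on the tool from outside, world axes, zero at the start; "moment": the same for the moment, N m; "grip_width": finger opening in m; "grip_force": force on a finger pad.
Only numpy, scipy, OpenCV 4.12 (cv2) and the standard library are available. Lean on these libraries where they do the work, as an engineer would, in place of code of your own. Each camera call takes 0.05 s, during which the arm holds its last target. There are 200 camera calls.

## Working session

There is one attempt and no reset: what is moved stays moved. The work goes in short steps, Python scripts to look and compute and a tool call to move; the robot and the scene stay as the last step left them, time stands still between calls to the robot, and variables do not carry over. Pictures are saved under pics/ and viewed, at most 14 in all, crops included, and the job is handed in when it is done.

Besides the shell and the picture viewer there is one more tool, called after "Emit:" by a JSON object that holds its "fn" and its "kwargs". step_arm: Moves the arm, as the interface text tells. Shifts and turns lie within -1 to 1; 1 stands for 0.1 m of shift or 90 degrees of turn. Its arguments: {"type":"object","properties":{"plan":{"type":"array"},"grip_force":{"type":"number"}},"required":["plan"]}

```bash
mkdir -p pics
cat > h.py <<'E'
import numpy as np, cv2
from scipy.spatial.transform import Rotation as Ro
from station import telemetry, viewer, hand_in, ctrl
def shot(name,save=None):
    o=telemetry.get_obs(); c=viewer.camera(name)
    if name=="wrist":
        T=np.eye(4);T[:3,:3]=Ro.from_euler('xyz',o['eef_rot']).as_matrix();T[:3,3]=o['ee_pos']
        M=T@np.array(c['tool_from_camera']); c['Rw'],c['tw']=M[:3,:3],M[:3,3]
    else:
        R=np.array(c['R']);c['Rw']=R.T;c['tw']=-R.T@np.array(c['t'])
    c['K']=np.array([[c['fx'],0,c['cx']],[0,c['fy'],c['cy']],[0,0,1.]])
    if save: cv2.imwrite('pics/'+save,c['img'][:,:,::-1])
    return c
def rays(c,px):
    u=cv2.undistortPoints(np.array(px,float).reshape(-1,1,2),c['K'],np.array(c['dist'])).reshape(-1,2)
    return np.c_[u,np.ones(len(u))]
def onz(c,px,z):  # pixel -> world at height z
    d=rays(c,px)@c['Rw'].T; s=(z-c['tw'][2])/d[:,2]; return c['tw']+d*s[:,None]
def cloud(c):
    v,u=np.mgrid[0:400,0:640]; r=rays(c,np.c_[u.ravel(),v.ravel()])*c['z_map'].reshape(-1,1)
    return (r@c['Rw'].T+c['tw']).reshape(400,640,3)
E
python3 - <<'E'
from h import *
print(ctrl.tcp_to_tips)
names="drive_stand hub_opposite hub_quarter backing_disc coupon hold_down_weight screw_pot black_tile".split()
for n in("top","scene"):
    c=shot(n,n+'0.png');P=cloud(c)
    for k in names:
        for r in viewer.recognise(k,c)[:4]:
            b=np.array(r['rect']);m=(b[:2]+b[2:])/2
            p=P[int(m[1]),int(m[0])]
            print(n,k,round(r['score'],2),b.round().astype(int),p.round(3))
E
```

```text
0.017
top drive_stand 0.95 [310 191 351 235] [0.499 0.038 0.05 ]
top hub_opposite 0.78 [248 230 270 251] [ 0.415  0.252 -0.   ]
top hub_opposite 0.78 [173 231 190 249] [ 0.411  0.492 -0.   ]
top hub_quarter 0.67 [420 227 443 252] [ 0.426 -0.271  0.   ]
top backing_disc 0.62 [460 223 480 244] [ 0.445 -0.385  0.009]
top coupon 0.64 [375 232 398 250] [ 0.418 -0.132  0.01 ]
top hold_down_weight 0.59 [210 226 225 240] [0.437 0.382 0.   ]
top screw_pot 0.7 [294 153 308 172] [0.649 0.127 0.045]
top black_tile 0.8 [444 179 477 200] [ 0.579 -0.359  0.016]
top black_tile 0.28 [248 231 269 254] [0.409 0.255 0.003]
scene drive_stand 0.83 [306 200 344 225] [ 0.196 -0.49   0.314]
scene drive_stand 0.46 [379 287 412 310] [ 0.435 -0.382  0.002]
scene hub_opposite 0.72 [248 193 268 202] [0.391 0.231 0.018]
scene hub_opposite 0.56 [230 170 244 178] [0.421 0.468 0.014]
scene hub_quarter 0.9 [347 263 369 279] [ 0.435 -0.244 -0.003]
scene backing_disc 0.86 [381 289 412 308] [ 0.435 -0.385  0.004]
scene coupon 0.52 [325 238 344 256] [ 0.439 -0.133  0.008]
scene hold_down_weight 0.58 [246 173 257 184] [0.44  0.39  0.017]
scene black_tile 0.9 [416 259 463 288] [ 0.571 -0.371  0.011]
```

View pics/top0.png

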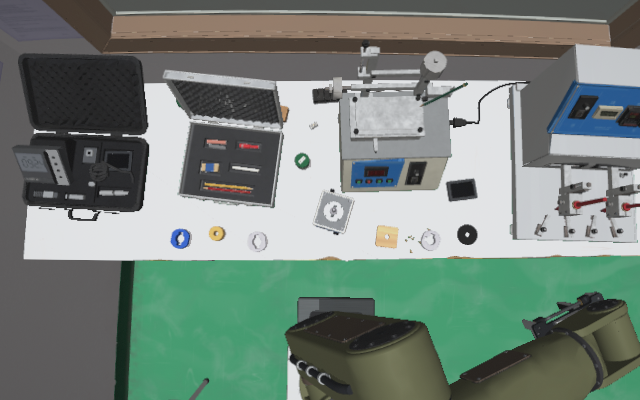

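View pics/scene0.png

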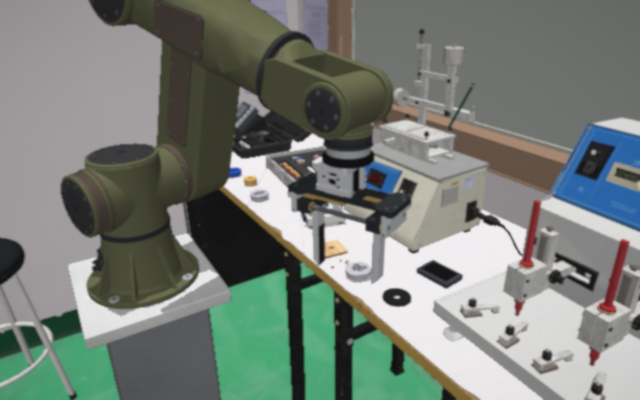

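Top view: blue hub look-alike at (180,238), brass weight (216,233), steel hub A (257,241), stand (333,211) turned, coupon (387,237), steel hub B (430,239), rubber disc (467,234), tile (461,189). Hub candidates: A and B are steel and the blue one is out. Next, a close crop of A, B and the stand.

Run:
```python
from h import *
im=cv2.imread('pics/top0.png')
f=lambda u,v:cv2.resize(im[v-26:v+26,u-26:u+26],(390,390),interpolation=cv2.INTER_CUBIC)
cv2.imwrite('pics/crop0.png',cv2.resize(np.hstack([f(257,241),f(430,239)]),(780,390)))
cv2.imwrite('pics/crop1.png',np.hstack([f(333,212)]))
```

```text
(no output)
```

View pics/crop0.png

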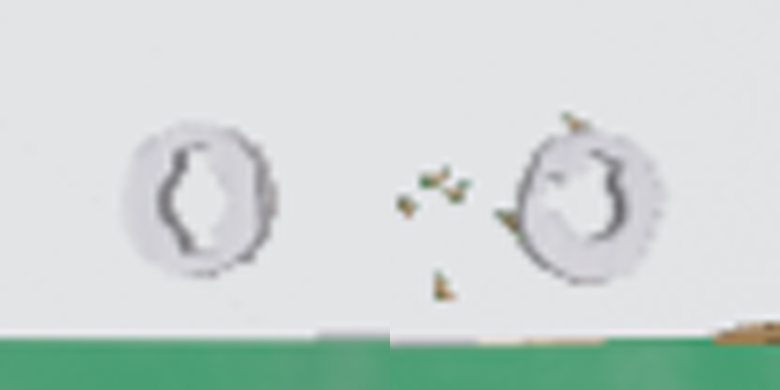

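A (top (257,241)) has opposite keyways, running roughly up and down in the image. B (430,239) has them left and up, so it's the quarter hub. I choose A.

```bash
cat >> h.py <<'E'
def go(x,y,z,yaw=None):
    """print the tool-frame move to target (tool down); yaw = tool yaw wanted (deg, mod 180)"""
    o=telemetry.get_obs();R=Ro.from_euler('xyz',o['eef_rot']).as_matrix()
    d=R.T@(np.array([x,y,z])-o['ee_pos'])
    a=np.degrees(np.arctan2(R[1,1],R[0,1]))  # heading of tool y axis
    s="move in 0.1m units %s ; tool-y heading %.1f tilt %.2f"%((d*10).round(3),a,np.degrees(np.arccos(-R[2,2])))
    if yaw is not None:
        t=(yaw-a+90)%180-90; s+=" ; world turn %.1f deg -> rz total %.3f"%(t,-t/90)
    print(o['time_s'],np.round(o['ee_pos'],4),'q',np.round(o['qpos'],2),s)
E
python3 - <<'E'
from h import *
c=shot('wrist','w0.png');print(np.array(c['tool_from_camera']).round(3),c['fx']); go(0.45,-0.2,0.25,0); go(0.415,0.2,0.25,0)
print(telemetry.get_obs())
E
```

```text
[[ 0.    -0.969 -0.246  0.071]
 [ 1.     0.     0.001 -0.   ]
 [-0.001 -0.246  0.969 -0.162]
 [ 0.     0.     0.     1.   ]] 278.159712738814
0.95 [ 0.2312 -0.499   0.2224] q [-1.2   0.3   1.52 -0.    1.32 -0.07] move in 0.1m units [ 3.243 -1.794 -0.276] ; tool-y heading -65.1 tilt 0.00 ; world turn 65.1 deg -> rz total -0.724
0.95 [ 0.2312 -0.499   0.2224] q [-1.2   0.3   1.52 -0.    1.32 -0.07] move in 0.1m units [ 4.606 -5.57  -0.276] ; tool-y heading -65.1 tilt 0.00 ; world turn 65.1 deg -> rz total -0.724
{'time_s': 0.95, 'qpos': array([-1.20359685e+00,  2.99896037e-01,  1.52100839e+00, -8.48706167e-06,
        1.32069202e+00, -6.65905812e-02]), 'joint_vel': array([ 0.00047632, -0.00022926,  0.00024076, -0.00233779, -0.00017397,
       -0.00020654]), 'tau': array([-8.37864100e-04, -5.31665289e+01, -3.52921629e+01,  7.07559055e-02,
        2.11907818e-02, -2.12678890e-05]), 'ee_pos': array([ 0.23116818, -0.49904808,  0.2224442 ]), 'eef_rot': array([-3.14158833e+00,  7.95269501e-06,  4.33792155e-01]), 'force': array([ 0.14839519, -0.09694375, -0.30865616]), 'moment': array([-0.0047368 ,  0.01687467,  0.02647852]), 'grip_force': 0.0, 'grip_width': 0.09384265336144834}
```

View pics/crop1.png

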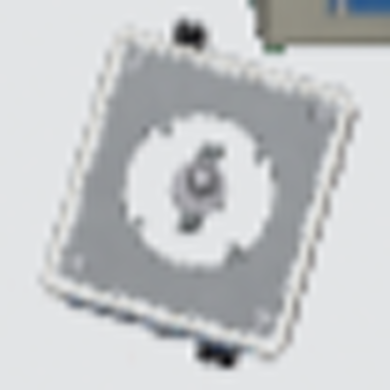

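Run:
```python
from h import *
go(0.42,-0.28,0.25)
```

```text
0.95 [ 0.2312 -0.499   0.2224] q [-1.2   0.3   1.52 -0.    1.32 -0.07] move in 0.1m units [ 2.634 -1.194 -0.276] ; tool-y heading -65.1 tilt 0.00
```

Emit:
{"fn": "step_arm", "kwargs": {"plan": [{"dx": 0.37, "dy": -0.17, "dz": -0.04, "rz": -0.095}, {"dx": 0.37, "dy": -0.11, "dz": -0.04, "rz": -0.095}, {"dx": 0.38, "dy": -0.05, "dz": -0.04, "rz": -0.095}, {"dx": 0.38, "dy": 0.01, "dz": -0.04, "rz": -0.095}, {"dx": 0.37, "dy": 0.07, "dz": -0.04, "rz": -0.095}, {"dx": 0.36, "dy": 0.13, "dz": -0.04, "rz": -0.095}, {"dx": 0.35, "dy": 0.18, "dz": -0.04, "rz": -0.095}, {"rz": -0.095}, {"rz": -0.095}, {"rz": -0.095}]}}

```text
$.plan[0]: bad value
```

Run:
```python
from h import *
go(0.44,-0.25,0.25,90)
c=shot('wrist','w1.png')
for k,z in(("backing_disc",.006),("coupon",.008),("hub_quarter",.02)):
    for r in viewer.recognise(k,c)[:2]:
        b=np.array(r['rect']);print(k,r['score'],b.round(),onz(c,(b[:2]+b[2:])/2,z).round(4))
go(0.49,0.0,0.25,73)
```

```text
0.95 [ 0.2312 -0.499   0.2224] q [-1.2   0.3   1.52 -0.    1.32 -0.07] move in 0.1m units [ 2.942 -1.382 -0.276] ; tool-y heading -65.1 tilt 0.00 ; world turn -24.9 deg -> rz total 0.276
backing_disc 0.92 [282.   0. 330.  19.] [[ 0.4171 -0.3897  0.006 ]]
1.15 [ 0.2312 -0.499   0.2224] q [-1.2   0.3   1.52 -0.    1.32 -0.07] move in 0.1m units [ 4.446 -3.44  -0.276] ; tool-y heading -65.1 tilt 0.00 ; world turn -41.9 deg -> rz total 0.465
```

View pics/w1.png

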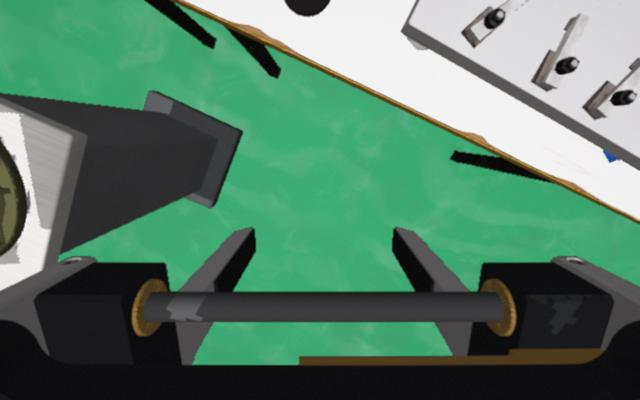

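The wrist picture shows the disc at the top edge (305,5), with the fingers pointing off the table. The call was refused, probably because every row needs all its keys.

Emit:
{"fn": "step_arm", "kwargs": {"plan": [{"dx": 0.37, "dy": -0.17, "dz": -0.04, "rx": 0, "ry": 0, "rz": -0.095, "claw": 0}, {"dx": 0.37, "dy": -0.11, "dz": -0.04, "rx": 0, "ry": 0, "rz": -0.095, "claw": 0}, {"dx": 0.38, "dy": -0.05, "dz": -0.04, "rx": 0, "ry": 0, "rz": -0.095, "claw": 0}, {"dx": 0.38, "dy": 0.01, "dz": -0.04, "rx": 0, "ry": 0, "rz": -0.095, "claw": 0}, {"dx": 0.37, "dy": 0.07, "dz": -0.04, "rx": 0, "ry": 0, "rz": -0.095, "claw": 0}, {"dx": 0.36, "dy": 0.13, "dz": -0.04, "rx": 0, "ry": 0, "rz": -0.095, "claw": 0}, {"dx": 0.35, "dy": 0.18, "dz": -0.04, "rx": 0, "ry": 0, "rz": -0.095, "claw": 0}, {"dx": 0, "dy": 0, "dz": 0, "rx": 0, "ry": 0, "rz": -0.095, "claw": 0}, {"dx": 0, "dy": 0, "dz": 0, "rx": 0, "ry": 0, "rz": -0.095, "claw": 0}, {"dx": 0, "dy": 0, "dz": 0, "rx": 0, "ry": 0, "rz": -0.095, "claw": 0}]}}

```text
time_s: 2.15
ee_pos: [0.4091, -0.2943, 0.2505]
eef_rot: [-3.142, 0.0, 1.933]
force: [-0.3, -0.7, -0.2]
grip_width: 0.094
grip_force: 0.0
```

```bash
cat >> h.py <<'E'
def find(c,hs):
    for k,z in hs.items():
        for r in viewer.recognise(k,c)[:2]:
            b=np.array(r['rect']);print(k,round(r['score'],2),b.round(),onz(c,(b[:2]+b[2:])/2,z).round(4))
E
python3 - <<'E'
from h import *
go(0.49,0.0,0.25,73)
c=shot('wrist','w1.png')
find(c,dict(backing_disc=.006,coupon=.008,hub_quarter=.02))
E
```

```text
2.15 [ 0.4091 -0.2943  0.2505] q [-0.7   0.18  1.61 -0.    1.36 -1.06] move in 0.1m units [2.465 1.799 0.005] ; tool-y heading 20.8 tilt 0.01 ; world turn 52.2 deg -> rz total -0.581
backing_disc 0.9 [302. 220. 343. 260.] [[ 0.4404 -0.3798  0.006 ]]
coupon 0.69 [350.  44. 413. 110.] [[ 0.4313 -0.1314  0.008 ]]
hub_quarter 0.66 [316. 147. 358. 190.] [[ 0.4196 -0.2666  0.02  ]]
```

View pics/w1.png

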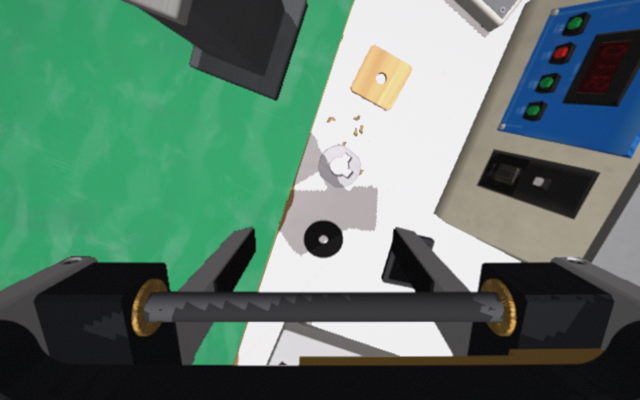

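Wrist view: disc at (323,240), quarter hub confirmed at (340,167) with its keyways a quarter turn apart, coupon at (381,78). Next, the stand.

Emit:
{"fn": "step_arm", "kwargs": {"plan": [{"dx": 0.4, "dy": 0.25, "dz": 0, "rx": 0, "ry": 0, "rz": -0.095, "claw": 0}, {"dx": 0.36, "dy": 0.31, "dz": 0, "rx": 0, "ry": 0, "rz": -0.095, "claw": 0}, {"dx": 0.31, "dy": 0.36, "dz": 0, "rx": 0, "ry": 0, "rz": -0.095, "claw": 0}, {"dx": 0.25, "dy": 0.4, "dz": 0, "rx": 0, "ry": 0, "rz": -0.095, "claw": 0}, {"dx": 0.19, "dy": 0.43, "dz": 0, "rx": 0, "ry": 0, "rz": -0.095, "claw": 0}, {"dx": 0.12, "dy": 0.46, "dz": 0, "rx": 0, "ry": 0, "rz": -0.095, "claw": 0}, {"dx": 0.05, "dy": 0.47, "dz": 0, "rx": 0, "ry": 0, "rz": 0, "claw": 0}, {"dx": 0, "dy": 0, "dz": 0, "rx": 0, "ry": 0, "rz": 0, "claw": 0}, {"dx": 0, "dy": 0, "dz": 0, "rx": 0, "ry": 0, "rz": 0, "claw": 0}]}}

```text
time_s: 3.25
ee_pos: [0.4773, 0.03, 0.2503]
eef_rot: [-3.141, -0.0, 2.82]
force: [-0.1, -0.5, 0.5]
grip_width: 0.0939
grip_force: 0.0
```

Run:
```python
from h import *
go(0.395,0.25,0.20,90)
c=shot('wrist','w2.png');P=cloud(c);np.save('P2.npy',P)
find(c,dict(drive_stand=.036))
cv2.imwrite('pics/w2c.png',cv2.resize(c['img'][60:320,190:510,::-1],(640,520),interpolation=cv2.INTER_CUBIC))
```

```text
3.25 [0.4773 0.03   0.2503] q [-0.01  0.12  1.68 -0.    1.35 -1.26] move in 0.1m units [1.475 1.827 0.503] ; tool-y heading 71.6 tilt 0.02 ; world turn 18.4 deg -> rz total -0.205
drive_stand 0.79 [293. 156. 370. 243.] [[0.4993 0.034  0.036 ]]
```

View pics/w2c.png

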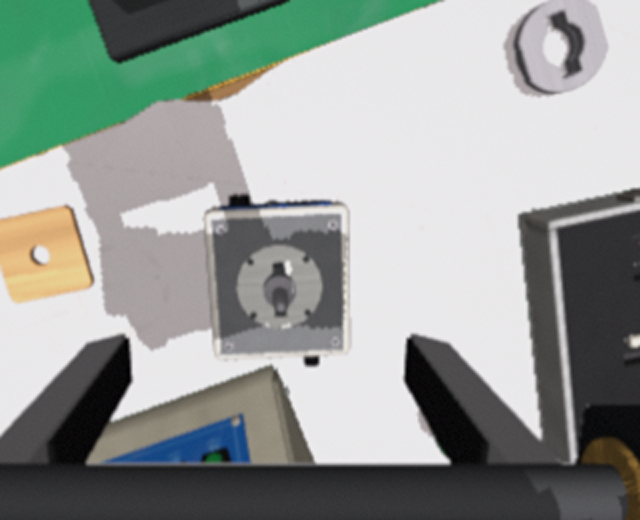

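Crop: stand centred near (278,283), its sides almost along the image axes, key visible just above the post. The fitting hub at (562,45) shows opposite keyways, and the coupon is at (42,255). Measure the stand's centre and yaw from the depth.

Run:
```python
from h import *
P=np.load('P2.npy')
q=P.reshape(-1,3)
m=(abs(q[:,2]-.036)<.006)&(np.hypot(q[:,0]-.499,q[:,1]-.034)<.085)
s=q[m];print(m.sum(),np.median(s[:,2]))
pt=(s[:,:2]*1e4).astype(np.float32)
r=cv2.minAreaRect(pt);print(np.array(r[0])/1e4,np.array(r[1])/1e4,r[2])
# robust: percentiles in rotated frames
best=[]
for a in np.arange(-40,20,.5):
    e=np.radians(a);x=s[:,0]*np.cos(e)+s[:,1]*np.sin(e);y=-s[:,0]*np.sin(e)+s[:,1]*np.cos(e)
    lx,hx=np.percentile(x,[1,99]);ly,hy=np.percentile(y,[1,99]);best.append(((hx-lx)*(hy-ly),a,hx-lx,hy-ly,(hx+lx)/2*np.cos(e)-(hy+ly)/2*np.sin(e),(hx+lx)/2*np.sin(e)+(hy+ly)/2*np.cos(e)))
print(np.round(min(best),4))
for lo,hi in((.052,.07),(.07,.095)):
    t=q[(q[:,2]>lo)&(q[:,2]<hi)&(np.hypot(q[:,0]-.499,q[:,1]-.034)<.025)];print(len(t),t.mean(0) if len(t) else 0)
im=cv2.imread('pics/w2.png')
```

```text
5117 0.036236604108612624
[0.51437017 0.02629194] [0.09976249 0.13555093] 73.98775482177734
[ 1.160e-02 -1.550e+01  1.199e-01  9.690e-02  5.082e-01  2.830e-02]
104 [0.50014744 0.03050854 0.05551028]
66 [0.50121188 0.03002607 0.0826046 ]
```

Run:
```python
from h import *
c=shot('wrist')
K=np.array([[207,210],[348,205],[351,352],[215,358]])/2+[190,60]
w=onz(c,K,.036);print(w.round(4),w.mean(0))
for i,j in((1,0),(2,3),(3,0),(2,1)):
    d=w[i]-w[j];print(np.linalg.norm(d),np.degrees(np.arctan2(d[1],d[0])))
print('tip',onz(c,np.array([[280,302]])/2+[190,60],.088), 'hub A',onz(c,np.array([[562,45]])/2+[190,60],.02))
```

```text
[[ 0.4373 -0.0009  0.036 ]
 [ 0.4643  0.0904  0.036 ]
 [ 0.5662  0.0626  0.036 ]
 [ 0.5394 -0.0319  0.036 ]] [0.5018045  0.03007146 0.036     ]
0.09516886296407319 73.5484316143094
0.0982288549406593 74.21185994514161
0.10669541279082081 -16.90204524373283
0.10557797578841724 -15.24967635801599
tip [[0.49986873 0.02928793 0.088     ]] hub A [[0.41046908 0.25579248 0.02      ]]
```

Emit:
{"fn": "step_arm", "kwargs": {"plan": [{"dx": 0.35, "dy": 0.35, "dz": 0.05, "rx": 0, "ry": 0, "rz": -0.09, "claw": 0}, {"dx": 0.28, "dy": 0.39, "dz": 0.05, "rx": 0, "ry": 0, "rz": -0.09, "claw": 0}, {"dx": 0.23, "dy": 0.42, "dz": 0.05, "rx": 0, "ry": 0, "rz": 0, "claw": 0}, {"dx": 0.23, "dy": 0.42, "dz": 0.05, "rx": 0, "ry": 0, "rz": 0, "claw": 0}, {"dx": 0.1, "dy": 0.4, "dz": 0.1, "rx": 0, "ry": 0, "rz": 0, "claw": 0}, {"dx": 0, "dy": 0, "dz": 0, "rx": 0, "ry": 0, "rz": 0, "claw": 0}, {"dx": 0, "dy": 0, "dz": 0, "rx": 0, "ry": 0, "rz": 0, "claw": 0}]}}

```text
time_s: 4.1
ee_pos: [0.3833, 0.2425, 0.2204]
eef_rot: [-3.141, -0.0, 3.104]
force: [-0.5, -0.6, 0.1]
grip_width: 0.0942
grip_force: 0.0
```

Run:
```python
from h import *
go(0.41,0.25,0.15,90)
c=shot('wrist','w3.png')
find(c,dict(hub_opposite=.02,hold_down_weight=.024))
cv2.imwrite('pics/w3c.png',cv2.resize(c['img'][60:320,160:480,::-1],(640,520),interpolation=cv2.INTER_CUBIC))
```

```text
4.1 [0.3833 0.2425 0.2204] q [ 0.48  0.09  1.78 -0.    1.27 -1.05] move in 0.1m units [-0.264  0.085  0.703] ; tool-y heading 87.8 tilt 0.03 ; world turn 2.2 deg -> rz total -0.024
hub_opposite 0.84 [314. 184. 356. 226.] [[0.4077 0.2569 0.02  ]]
hub_opposite 0.81 [485. 183. 530. 225.] [[0.4144 0.4901 0.02  ]]
hold_down_weight 0.91 [408. 200. 442. 237.] [[0.4298 0.3775 0.024 ]]
```

View pics/w3c.png

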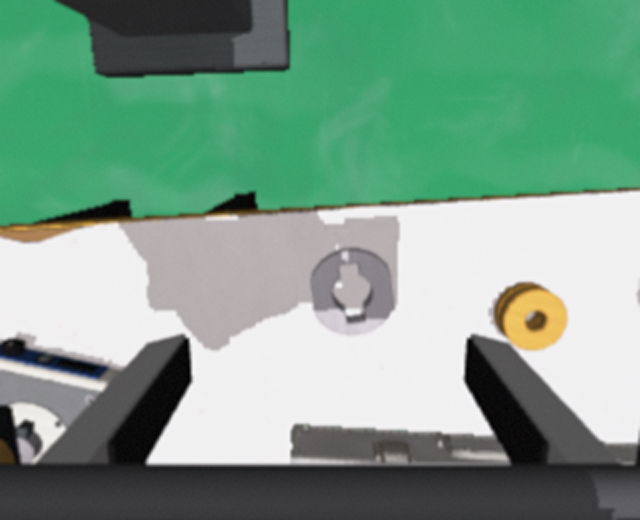

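Crop: hub centre at (351,291), keyways nearly vertical; weight at (533,318). Go lower over the hub and look closely.

Emit:
{"fn": "step_arm", "kwargs": {"plan": [{"dx": -0.12, "dy": 0.08, "dz": 0.4, "rx": 0, "ry": 0, "rz": 0, "claw": 0}, {"dx": -0.12, "dy": 0.06, "dz": 0.4, "rx": 0, "ry": 0, "rz": 0, "claw": 0}, {"dx": 0, "dy": 0, "dz": 0.25, "rx": 0, "ry": 0, "rz": 0, "claw": 0}, {"dx": 0, "dy": 0, "dz": 0, "rx": 0, "ry": 0, "rz": 0, "claw": 0}, {"dx": 0, "dy": 0, "dz": 0, "rx": 0, "ry": 0, "rz": 0, "claw": 0}]}}

```text
time_s: 4.75
ee_pos: [0.4083, 0.2555, 0.1164]
eef_rot: [3.141, 0.0, 3.103]
force: [-0.6, 0.2, 1.0]
grip_width: 0.0939
grip_force: 0.0
```

Run:
```python
from h import *
go(0.408,0.257,0.024,90)
c=shot('wrist','w4.png')
find(c,dict(hub_opposite=.02))
cv2.imwrite('pics/w4c.png',cv2.resize(c['img'][100:300,210:430,::-1],(660,600),interpolation=cv2.INTER_CUBIC))
P=cloud(c);q=P.reshape(-1,3);q=q[(abs(q[:,2]-.02)<.003)&(np.hypot(q[:,0]-.408,q[:,1]-.257)<.04)]
print(len(q),np.percentile(q,[1,99],axis=0),np.median(q,0), cv2.minAreaRect((q[:,:2]*1e3).astype(np.float32)))
print(cv2.minEnclosingCircle((q[:,:2]*1e3).astype(np.float32)))
```

```text
4.75 [0.4083 0.2555 0.1164] q [ 0.48  0.27  1.83 -0.    1.04 -1.05] move in 0.1m units [0.004 0.014 0.924] ; tool-y heading 87.8 tilt 0.03 ; world turn 2.2 deg -> rz total -0.025
hub_opposite 0.8 [528. 174. 596. 234.] [[0.4125 0.4865 0.02  ]]
hub_opposite 0.74 [297. 177. 354. 238.] [[0.4073 0.2571 0.02  ]]
2042 [[0.38118306 0.23154699 0.01791936]
 [0.43773917 0.28402152 0.02162935]] [0.40829007 0.25793975 0.02007506] ((409.87628173828125, 257.8418884277344), (60.107757568359375, 54.15523147583008), 6.05125093460083)
((409.9916687011719, 258.1208190917969), 30.30998420715332)
```

View pics/w4c.png

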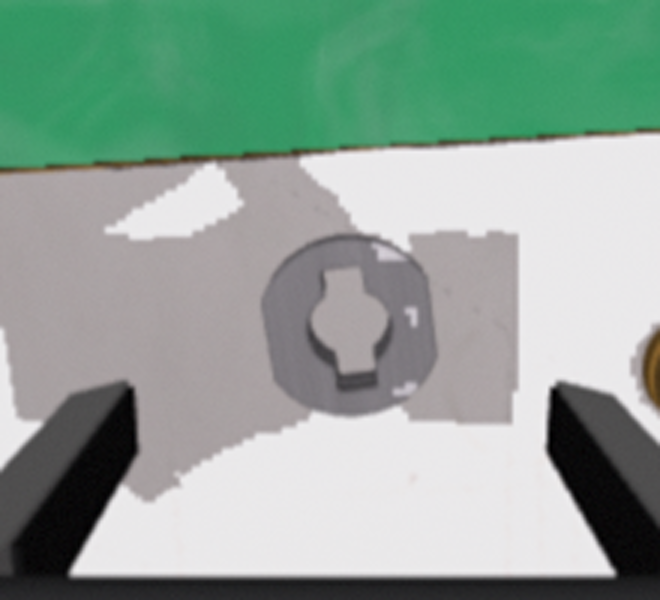

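Opposite keyways confirmed. The depth fit gives 60.1 x 54.2 mm, hub yaw 6°, centre (0.4095, 0.258). Descend and grip across the flats.

Emit:
{"fn": "step_arm", "kwargs": {"plan": [{"dx": -0.01, "dy": 0.025, "dz": 0, "rx": 0, "ry": 0, "rz": -0.091, "claw": 0}, {"dx": 0, "dy": 0, "dz": 0.35, "rx": 0, "ry": 0, "rz": 0, "claw": 0}, {"dx": 0, "dy": 0, "dz": 0.35, "rx": 0, "ry": 0, "rz": 0, "claw": 0}, {"dx": 0, "dy": 0, "dz": 0.22, "rx": 0, "ry": 0, "rz": 0, "claw": 0}, {"dx": 0, "dy": 0, "dz": 0, "rx": 0, "ry": 0, "rz": 0, "claw": 0.2}, {"dx": 0, "dy": 0, "dz": 0, "rx": 0, "ry": 0, "rz": 0, "claw": 0.5}, {"dx": 0, "dy": 0, "dz": 0, "rx": 0, "ry": 0, "rz": 0, "claw": 0.6}, {"dx": 0, "dy": 0, "dz": 0, "rx": 0, "ry": 0, "rz": 0, "claw": 0.6}, {"dx": 0, "dy": 0, "dz": 0, "rx": 0, "ry": 0, "rz": 0, "claw": 0.6}, {"dx": 0, "dy": 0, "dz": 0, "rx": 0, "ry": 0, "rz": 0, "claw": 0.6}], "grip_force": 30}}

```text
time_s: 5.85
ee_pos: [0.4091, 0.2588, 0.0242]
eef_rot: [3.141, 0.001, -3.036]
force: [-1.0, -1.4, 7.1]
grip_width: 0.0535
grip_force: 30.0
```

Run:
```python
from h import *
go(0.5003,0.03,0.12,74)
```

```text
5.85 [0.4091 0.2588 0.0242] q [ 0.49  0.43  1.87 -0.    0.84 -1.19] move in 0.1m units [-0.667 -2.371 -0.959] ; tool-y heading 96.0 tilt 0.06 ; world turn -22.0 deg -> rz total 0.245
```

Emit:
{"fn": "step_arm", "kwargs": {"plan": [{"dx": 0, "dy": 0, "dz": -0.3, "rx": 0, "ry": 0, "rz": 0, "claw": 0.6}, {"dx": 0, "dy": 0, "dz": -0.5, "rx": 0, "ry": 0, "rz": 0, "claw": 0.6}, {"dx": 0, "dy": 0, "dz": -0.46, "rx": 0, "ry": 0, "rz": 0.085, "claw": 0.6}, {"dx": 0, "dy": 0, "dz": 0, "rx": 0, "ry": 0, "rz": 0.085, "claw": 0.6}, {"dx": 0, "dy": 0, "dz": 0, "rx": 0, "ry": 0, "rz": 0.075, "claw": 0.6}, {"dx": -0.18, "dy": -0.38, "dz": 0, "rx": 0, "ry": 0, "rz": 0, "claw": 0.6}, {"dx": -0.2, "dy": -0.4, "dz": 0, "rx": 0, "ry": 0, "rz": 0, "claw": 0.6}, {"dx": -0.2, "dy": -0.4, "dz": 0, "rx": 0, "ry": 0, "rz": 0, "claw": 0.6}, {"dx": -0.18, "dy": -0.36, "dz": 0, "rx": 0, "ry": 0, "rz": 0, "claw": 0.6}, {"dx": 0, "dy": 0, "dz": 0, "rx": 0, "ry": 0, "rz": 0, "claw": 0.6}]}}

```text
time_s: 6.85
ee_pos: [0.4397, 0.0862, 0.1494]
eef_rot: [-3.141, -0.0, 2.858]
force: [0.3, 0.2, -3.0]
grip_width: 0.0534
grip_force: 30.0
```

Run:
```python
from h import *
go(0.5003,0.03,0.12,74)
c=shot('wrist','w5.png')
cv2.imwrite('pics/w5c.png',cv2.resize(c['img'][80:300,140:440,::-1],(780,572),interpolation=cv2.INTER_CUBIC))
P=cloud(c);q=P.reshape(-1,3)
for z in np.arange(.05,.09,.005):
    t=q[(abs(q[:,2]-z)<.0025)&(np.hypot(q[:,0]-.5,q[:,1]-.03)<.02)]
    if len(t)>3: print(z.round(3),len(t),np.percentile(t[:,:2],[3,97],axis=0).round(4).tolist())
```

```text
6.85 [0.4397 0.0862 0.1494] q [ 0.11  0.15  1.88 -0.    1.11 -1.18] move in 0.1m units [-0.739 -0.369  0.294] ; tool-y heading 73.8 tilt 0.04 ; world turn 0.2 deg -> rz total -0.003
0.05 62 [[0.4923, 0.0195], [0.5174, 0.0376]]
0.055 94 [[0.4946, 0.0221], [0.5097, 0.0366]]
0.06 25 [[0.4979, 0.0272], [0.5033, 0.0349]]
0.065 25 [[0.498, 0.0265], [0.5043, 0.0347]]
0.07 28 [[0.4983, 0.0266], [0.5048, 0.0348]]
0.075 30 [[0.4979, 0.0265], [0.5019, 0.0348]]
0.08 18 [[0.4981, 0.0279], [0.501, 0.0339]]
```

View pics/w5c.png

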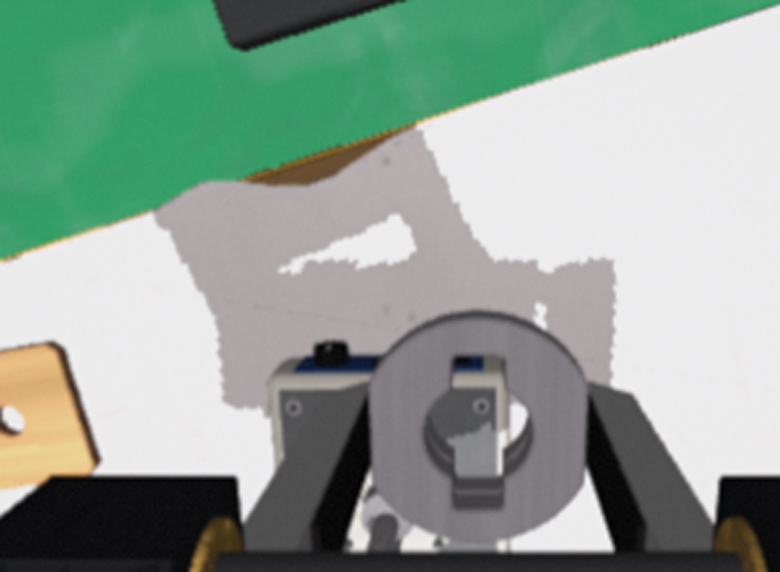

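Run:
```python
from h import *
o=telemetry.get_obs();c=shot('wrist');P=cloud(c);q=P.reshape(-1,3);e=o['ee_pos']
t=q[(abs(q[:,2]-.1452)<.004)&(np.hypot(q[:,0]-e[0],q[:,1]-e[1])<.034)]
print(len(t),np.median(t[:,2]),cv2.minAreaRect((t[:,:2]*1e4).astype(np.float32)),e)
# bore centre from colour-free depth hole: circle fit of post
d=q[(q[:,2]>.06)&(q[:,2]<.08)&(np.hypot(q[:,0]-.5,q[:,1]-.03)<.015)]
from scipy.optimize import least_squares
r=least_squares(lambda p:np.hypot(d[:,0]-p[0],d[:,1]-p[1])-.005,[.502,.03],loss='soft_l1',f_scale=.001);print(r.x,np.sqrt((r.fun**2).mean()))
R=Ro.from_euler('xyz',o['eef_rot']).as_matrix()
print('tip proj?',((d-e)@R)[:,:2].mean(0))
```

```text
4672 0.14526217312979345 ((4398.71435546875, 876.9412841796875), (600.43408203125, 599.3363037109375), 29.47886848449707) [0.43942856 0.08792882 0.14938634]
[0.50314402 0.02975283] 0.0002739177327729432
tip proj? [-0.07347042 -0.03722958]
```

Emit:
{"fn": "step_arm", "kwargs": {"plan": [{"dx": -0.25, "dy": -0.13, "dz": 0, "rx": 0, "ry": 0, "rz": 0, "claw": 0.6}, {"dx": -0.26, "dy": -0.13, "dz": 0, "rx": 0, "ry": 0, "rz": 0, "claw": 0.6}, {"dx": -0.25, "dy": -0.12, "dz": 0, "rx": 0, "ry": 0, "rz": 0, "claw": 0.6}, {"dx": 0, "dy": 0, "dz": 0.2, "rx": 0, "ry": 0, "rz": 0, "claw": 0.6}, {"dx": 0, "dy": 0, "dz": 0, "rx": 0, "ry": 0, "rz": 0, "claw": 0.6}, {"dx": 0, "dy": 0, "dz": 0, "rx": 0, "ry": 0, "rz": 0, "claw": 0.6}]}}

```text
time_s: 7.55
ee_pos: [0.5015, 0.0332, 0.1294]
eef_rot: [-3.141, -0.001, 2.864]
force: [0.7, 0.9, -3.0]
grip_width: 0.0538
grip_force: 30.0
```

Run:
```python
from h import *
go(0.5018,0.0302,0.085,74)
c=shot('wrist','w6.png')
cv2.imwrite('pics/w6c.png',cv2.resize(c['img'][160:310,220:420,::-1],(800,600),interpolation=cv2.INTER_CUBIC))
```

```text
7.55 [0.5015 0.0332 0.1294] q [-0.01  0.3   1.76  0.    1.09 -1.3 ] move in 0.1m units [-0.012 -0.028  0.444] ; tool-y heading 74.1 tilt 0.07 ; world turn -0.1 deg -> rz total 0.001
```

View pics/w6c.png

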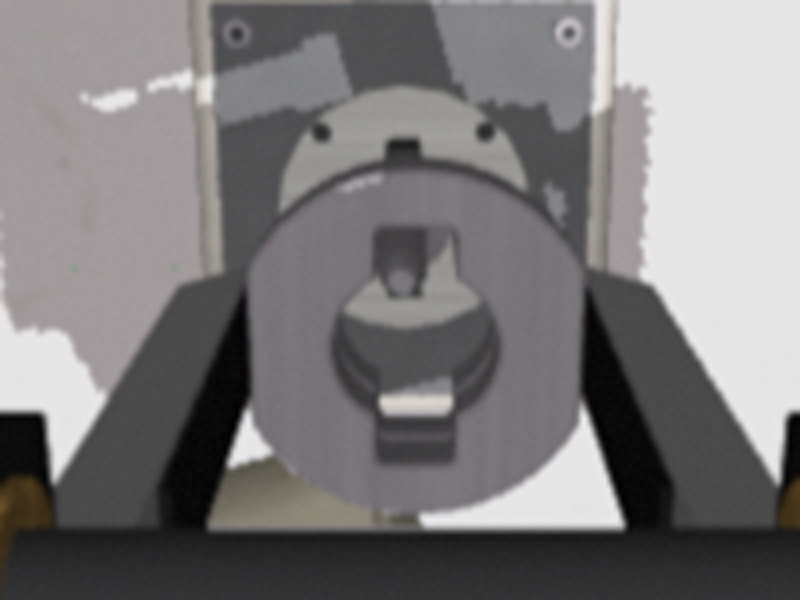

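The post tip (402,282) sits left of the hub centre line (416), which agrees with the 2.8 mm y error that telemetry shows. Correct it and lower.

Emit:
{"fn": "step_arm", "kwargs": {"plan": [{"dx": -0.012, "dy": -0.028, "dz": 0, "rx": 0, "ry": 0, "rz": 0, "claw": 0.6}, {"dx": 0, "dy": 0, "dz": 0, "rx": 0, "ry": 0, "rz": 0, "claw": 0.6}, {"dx": 0, "dy": 0, "dz": 0.15, "rx": 0, "ry": 0, "rz": 0, "claw": 0.6}, {"dx": 0, "dy": 0, "dz": 0.15, "rx": 0, "ry": 0, "rz": 0, "claw": 0.6}, {"dx": 0, "dy": 0, "dz": 0.1, "rx": 0, "ry": 0, "rz": 0, "claw": 0.6}, {"dx": 0, "dy": 0, "dz": 0.1, "rx": 0, "ry": 0, "rz": 0, "claw": 0.6}, {"dx": 0, "dy": 0, "dz": 0, "rx": 0, "ry": 0, "rz": 0, "claw": 0.6}, {"dx": 0, "dy": 0, "dz": 0, "rx": 0, "ry": 0, "rz": 0, "claw": 0.6}]}}

```text
time_s: 8.4
ee_pos: [0.5025, 0.0292, 0.0797]
eef_rot: [3.142, 0.0, 2.862]
force: [-0.1, -0.4, -2.7]
grip_width: 0.054
grip_force: 30.0
```

Run:
```python
from h import *
go(0.5018,0.0302,0.0625,74)
c=shot('wrist','w7.png')
cv2.imwrite('pics/w7c.png',cv2.resize(c['img'][160:310,220:420,::-1],(800,600),interpolation=cv2.INTER_CUBIC))
```

```text
8.4 [0.5025 0.0292 0.0797] q [-0.01  0.37  1.79  0.    0.98 -1.31] move in 0.1m units [0.009 0.008 0.172] ; tool-y heading 74.0 tilt 0.01 ; world turn 0.0 deg -> rz total -0.000
```

View pics/w7c.png

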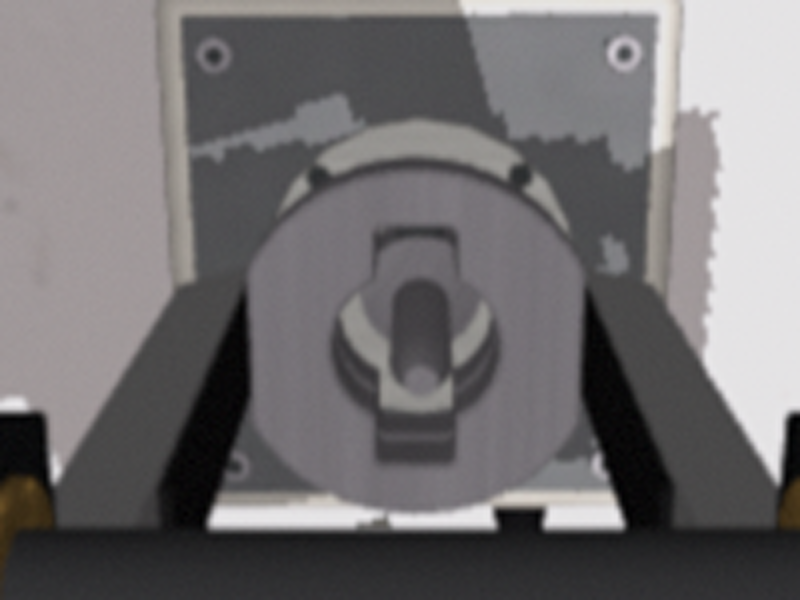

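Post (421) is within 1 mm of the bore centre (416) and the keyways line up. Lower onto the seat.

Emit:
{"fn": "step_arm", "kwargs": {"plan": [{"dx": 0.004, "dy": 0.008, "dz": 0, "rx": 0, "ry": 0, "rz": 0, "claw": 0.6}, {"dx": 0, "dy": 0, "dz": 0.04, "rx": 0, "ry": 0, "rz": 0, "claw": 0.6}, {"dx": 0, "dy": 0, "dz": 0.04, "rx": 0, "ry": 0, "rz": 0, "claw": 0.6}, {"dx": 0, "dy": 0, "dz": 0.04, "rx": 0, "ry": 0, "rz": 0, "claw": 0.6}, {"dx": 0, "dy": 0, "dz": 0.03, "rx": 0, "ry": 0, "rz": 0, "claw": 0.6}, {"dx": 0, "dy": 0, "dz": 0, "rx": 0, "ry": 0, "rz": 0, "claw": 0.6}]}}

```text
time_s: 9.05
ee_pos: [0.5019, 0.03, 0.0639]
eef_rot: [-3.141, -0.001, 2.862]
force: [0.4, 0.6, -2.4]
grip_width: 0.0539
grip_force: 30.0
```

Free of contact at 1.5 mm above the seat. Lower the rest, then release and rise (well above the post tip).

Emit:
{"fn": "step_arm", "kwargs": {"plan": [{"dx": 0, "dy": 0, "dz": 0.013, "rx": 0, "ry": 0, "rz": 0, "claw": 0.6}, {"dx": 0, "dy": 0, "dz": 0, "rx": 0, "ry": 0, "rz": 0, "claw": 0.6}, {"dx": 0, "dy": 0, "dz": 0, "rx": 0, "ry": 0, "rz": 0, "claw": 0.35}, {"dx": 0, "dy": 0, "dz": 0, "rx": 0, "ry": 0, "rz": 0, "claw": 0.2}, {"dx": 0, "dy": 0, "dz": 0, "rx": 0, "ry": 0, "rz": 0, "claw": 0.1}, {"dx": 0, "dy": 0, "dz": -0.2, "rx": 0, "ry": 0, "rz": 0, "claw": 0.1}, {"dx": 0, "dy": 0, "dz": -0.5, "rx": 0, "ry": 0, "rz": 0, "claw": 0}, {"dx": 0, "dy": 0, "dz": -0.5, "rx": 0, "ry": 0, "rz": 0, "claw": 0}, {"dx": 0.2, "dy": 0, "dz": 0, "rx": 0, "ry": 0, "rz": 0, "claw": 0}, {"dx": 0, "dy": 0, "dz": 0, "rx": 0, "ry": 0, "rz": 0, "claw": 0}]}}

```text
time_s: 10.05
ee_pos: [0.4823, 0.0359, 0.1843]
eef_rot: [3.141, 0.002, 2.863]
force: [-0.1, -0.4, -0.1]
grip_width: 0.0937
grip_force: 0.0
```

```bash
cat >> h.py <<'E'
from scipy.optimize import least_squares
def post(P,x=.502,y=.03,lo=.064,hi=.08):
    q=P.reshape(-1,3);d=q[(q[:,2]>lo)&(q[:,2]<hi)&(np.hypot(q[:,0]-x,q[:,1]-y)<.015)]
    r=least_squares(lambda p:np.hypot(d[:,0]-p[0],d[:,1]-p[1])-.005,[x,y],loss='soft_l1',f_scale=.001);return len(d),r.x.round(4),np.sqrt((r.fun**2).mean())
def plate(P,x,y,z,rad,tol=.003):
    q=P.reshape(-1,3);t=q[(abs(q[:,2]-z)<tol)&(np.hypot(q[:,0]-x,q[:,1]-y)<rad)]
    A=np.c_[t[:,:2],np.ones(len(t))];n=np.linalg.lstsq(A,t[:,2],rcond=None)[0]
    return len(t),np.median(t[:,2]).round(4),'slope',n[:2].round(3),cv2.minAreaRect((t[:,:2]*1e4).astype(np.float32))
E
python3 - <<'E'
from h import *
go(0.44,-0.38,0.15,90)
c=shot('wrist');P=cloud(c)
print(plate(P,.502,.03,.058,.034),post(P))
E
```

```text
10.05 [0.4823 0.0359 0.1843] q [-0.    0.19  1.75  0.    1.2  -1.29] move in 0.1m units [-0.738 -4.114  0.342] ; tool-y heading 74.0 tilt 0.12 ; world turn 16.0 deg -> rz total -0.178
(1635, np.float64(0.0581), 'slope', array([ 0.002, -0.   ]), ((5026.73974609375, 300.9259948730469), (535.6822509765625, 593.216796875), 72.92619323730469)) (45, array([0.5031, 0.0297]), np.float64(0.00020251281072538005))
```

Hub is seated: top at 58.1 mm, flat, centre (0.503, 0.030). Next the disc.

Emit:
{"fn": "step_arm", "kwargs": {"plan": [{"dx": -0.08, "dy": -0.45, "dz": 0, "rx": 0, "ry": 0, "rz": 0, "claw": 0}, {"dx": -0.08, "dy": -0.46, "dz": 0, "rx": 0, "ry": 0, "rz": 0, "claw": 0}, {"dx": -0.08, "dy": -0.46, "dz": 0.0, "rx": 0, "ry": 0, "rz": 0, "claw": 0}, {"dx": -0.08, "dy": -0.46, "dz": 0.05, "rx": 0, "ry": 0, "rz": 0, "claw": 0}, {"dx": -0.08, "dy": -0.46, "dz": 0.05, "rx": 0, "ry": 0, "rz": 0, "claw": 0}, {"dx": -0.08, "dy": -0.46, "dz": 0.1, "rx": 0, "ry": 0, "rz": 0, "claw": 0}, {"dx": -0.08, "dy": -0.46, "dz": 0.1, "rx": 0, "ry": 0, "rz": 0, "claw": 0}, {"dx": -0.08, "dy": -0.46, "dz": 0.1, "rx": 0, "ry": 0, "rz": 0, "claw": 0}, {"dx": -0.08, "dy": -0.44, "dz": 0.1, "rx": 0, "ry": 0, "rz": 0, "claw": 0}, {"dx": 0, "dy": 0, "dz": 0, "rx": 0, "ry": 0, "rz": 0, "claw": 0}]}}

```text
time_s: 11.1
ee_pos: [0.437, -0.3834, 0.1298]
eef_rot: [3.14, -0.004, 2.858]
force: [0.9, 1.2, -1.5]
grip_width: 0.094
grip_force: 0.0
```

```bash
cat >> h.py <<'E'
def blob(c,lo,hi,x,y,z,rad):
    """pixels whose HSV lies in lo..hi and world point near (x,y) at height z -> min circle / rect on plane z"""
    h=cv2.cvtColor(c['img'],cv2.COLOR_RGB2HSV);v,u=np.where(cv2.inRange(h,np.array(lo),np.array(hi))>0)
    w=onz(c,np.c_[u,v],z);w=w[np.hypot(w[:,0]-x,w[:,1]-y)<rad]
    p=(w[:,:2]*1e4).astype(np.float32);return len(w),cv2.minEnclosingCircle(p),cv2.minAreaRect(p)
E
python3 - <<'E'
from h import *
c=shot('wrist','w8.png');P=cloud(c)
find(c,dict(backing_disc=.006))
print(plate(P,.44,-.38,.006,.036,.002)); print(blob(c,(0,0,0),(180,255,70),.44,-.38,.006,.036))
go(0.44,-0.38,0.018)
E
```

```text
backing_disc 0.56 [297. 175. 361. 235.] [[ 0.4415 -0.3785  0.006 ]]
(2423, np.float64(0.0061), 'slope', array([ 0.002, -0.   ]), ((4410.5107421875, -3800.030029296875), (608.6022338867188, 617.8109130859375), 76.594970703125))
(2360, ((4402.51708984375, -3796.012451171875), 305.9947509765625), ((4403.00341796875, -3795.084228515625), (597.2979125976562, 602.3316040039062), 28.77409553527832))
11.2 [ 0.4382 -0.3799  0.1314] q [-0.78  0.45  1.53  0.    1.16 -2.07] move in 0.1m units [-0.02   0.002  1.134] ; tool-y heading 73.9 tilt 0.16
```

View pics/w8.png

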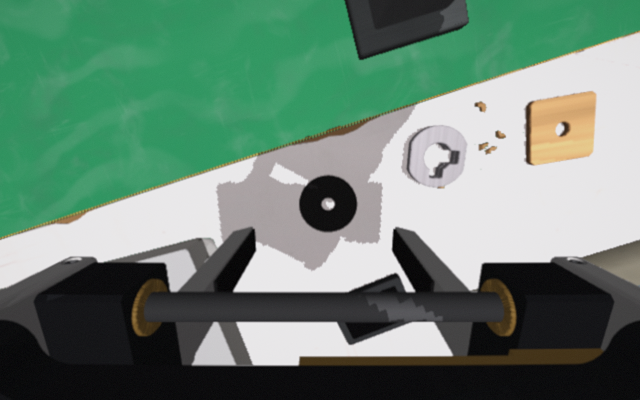

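Disc centred at pixel (328,204), coordinates (0.441,-0.380). Tile (385,310) clear of both fingers.

Emit:
{"fn": "step_arm", "kwargs": {"plan": [{"dx": -0.025, "dy": 0.006, "dz": 0.2, "rx": 0, "ry": 0, "rz": 0, "claw": 0}, {"dx": 0, "dy": 0, "dz": 0.35, "rx": 0, "ry": 0, "rz": 0, "claw": 0}, {"dx": 0, "dy": 0, "dz": 0.35, "rx": 0, "ry": 0, "rz": 0, "claw": 0}, {"dx": 0, "dy": 0, "dz": 0.15, "rx": 0, "ry": 0, "rz": 0, "claw": 0.1}, {"dx": 0, "dy": 0, "dz": 0.075, "rx": 0, "ry": 0, "rz": 0, "claw": 0.1}, {"dx": 0, "dy": 0, "dz": 0, "rx": 0, "ry": 0, "rz": 0, "claw": 0.1}]}}

```text
time_s: 11.8
ee_pos: [0.4417, -0.3792, 0.0208]
eef_rot: [3.141, -0.0, 2.863]
force: [-0.0, -0.2, -0.2]
grip_width: 0.0849
grip_force: 0.0
```

Run:
```python
from h import *
go(0.441,-0.38,0.018,74);c=shot('wrist');print(plate(cloud(c),.441,-.38,.006,.035,.002))
```

```text
11.8 [ 0.4417 -0.3792  0.0208] q [-0.77  0.61  1.59  0.    0.95 -2.06] move in 0.1m units [ 0.004 -0.01   0.028] ; tool-y heading 74.0 tilt 0.02 ; world turn -0.0 deg -> rz total 0.000
(5778, np.float64(0.0061), 'slope', array([0.002, 0.001]), ((4408.0048828125, -3796.69482421875), (617.1060180664062, 617.404296875), 1.1649773120880127))
```

Emit:
{"fn": "step_arm", "kwargs": {"plan": [{"dx": 0.007, "dy": -0.007, "dz": 0.024, "rx": 0, "ry": 0, "rz": 0, "claw": 0.1}, {"dx": 0, "dy": 0, "dz": 0, "rx": 0, "ry": 0, "rz": 0, "claw": 0.3}, {"dx": 0, "dy": 0, "dz": 0, "rx": 0, "ry": 0, "rz": 0, "claw": 0.5}, {"dx": 0, "dy": 0, "dz": 0, "rx": 0, "ry": 0, "rz": 0, "claw": 0.5}, {"dx": 0, "dy": 0, "dz": 0, "rx": 0, "ry": 0, "rz": 0, "claw": 0.5}, {"dx": 0, "dy": 0, "dz": 0, "rx": 0, "ry": 0, "rz": 0, "claw": 0.5}, {"dx": 0, "dy": 0, "dz": -0.3, "rx": 0, "ry": 0, "rz": 0, "claw": 0.5}, {"dx": 0, "dy": 0, "dz": -0.5, "rx": 0, "ry": 0, "rz": 0, "claw": 0.5}, {"dx": 0, "dy": 0, "dz": -0.5, "rx": 0, "ry": 0, "rz": 0, "claw": 0.5}, {"dx": 0, "dy": 0, "dz": 0, "rx": 0, "ry": 0, "rz": 0, "claw": 0.5}], "grip_force": 20}}

```text
time_s: 12.85
ee_pos: [0.4424, -0.3817, 0.1551]
eef_rot: [-3.137, 0.009, 2.862]
force: [0.8, 0.1, -0.5]
grip_width: 0.0604
grip_force: 20.0
```

Run:
```python
from h import *
go(0.46,-0.01,0.15,74);c=shot('wrist');P=cloud(c);e=telemetry.get_obs()['ee_pos'];print(plate(P,e[0],e[1],e[2]-.012,.034,.004),e)
```

```text
12.85 [ 0.4424 -0.3817  0.1551] q [-0.77  0.43  1.51 -0.    1.2  -2.07] move in 0.1m units [0.855 3.622 0.025] ; tool-y heading 74.0 tilt 0.60 ; world turn 0.0 deg -> rz total -0.000
(5501, np.float64(0.1425), 'slope', array([ 0.01 , -0.008]), ((4425.30859375, -3818.0947265625), (619.4712524414062, 617.3013916015625), 35.231693267822266)) [ 0.44144463 -0.38084265  0.15143738]
```

Emit:
{"fn": "step_arm", "kwargs": {"plan": [{"dx": 0.12, "dy": 0.43, "dz": 0, "rx": 0, "ry": 0, "rz": 0, "claw": 0.5}, {"dx": 0.13, "dy": 0.44, "dz": 0, "rx": 0, "ry": 0, "rz": 0, "claw": 0.5}, {"dx": 0.13, "dy": 0.44, "dz": 0, "rx": 0, "ry": 0, "rz": 0, "claw": 0.5}, {"dx": 0.13, "dy": 0.44, "dz": 0, "rx": 0, "ry": 0, "rz": 0, "claw": 0.5}, {"dx": 0.13, "dy": 0.44, "dz": 0, "rx": 0, "ry": 0, "rz": 0, "claw": 0.5}, {"dx": 0.13, "dy": 0.44, "dz": 0, "rx": 0, "ry": 0, "rz": 0, "claw": 0.5}, {"dx": 0.13, "dy": 0.44, "dz": 0, "rx": 0, "ry": 0, "rz": 0, "claw": 0.5}, {"dx": 0.12, "dy": 0.44, "dz": 0, "rx": 0, "ry": 0, "rz": 0, "claw": 0.5}, {"dx": 0.11, "dy": 0.44, "dz": 0, "rx": 0, "ry": 0, "rz": 0, "claw": 0.5}, {"dx": 0, "dy": 0, "dz": 0, "rx": 0, "ry": 0, "rz": 0, "claw": 0.5}]}}

```text
time_s: 13.9
ee_pos: [0.44, 0.0348, 0.1472]
eef_rot: [3.142, -0.002, 2.867]
force: [-0.8, -0.1, 0.2]
grip_width: 0.0604
grip_force: 20.0
```

Run:
```python
from h import *
c=shot('wrist');go(0.5028,0.0298,0.11,74);P=cloud(c);print(post(P))
q=P.reshape(-1,3);e=telemetry.get_obs()['ee_pos'];print(plate(P,e[0],e[1],e[2]-.012,.034,.004),e)
```

```text
13.95 [0.4401 0.0328 0.1471] q [-0.01  0.14  1.9   0.    1.1  -1.3 ] move in 0.1m units [-0.612  0.141  0.37 ] ; tool-y heading 74.2 tilt 0.11 ; world turn -0.2 deg -> rz total 0.003
(1, array([0.502, 0.03 ]), np.float64(5.691452972973743e-09))
(6013, np.float64(0.1347), 'slope', array([ 0.001, -0.   ]), ((4400.31982421875, 348.25634765625), (621.8282470703125, 617.52880859375), 19.332277297973633)) [0.44013836 0.0328314  0.14714453]
```

Emit:
{"fn": "step_arm", "kwargs": {"plan": [{"dx": -0.3, "dy": 0.07, "dz": 0, "rx": 0, "ry": 0, "rz": 0, "claw": 0.5}, {"dx": -0.31, "dy": 0.07, "dz": 0, "rx": 0, "ry": 0, "rz": 0, "claw": 0.5}, {"dx": 0, "dy": 0, "dz": 0.3, "rx": 0, "ry": 0, "rz": 0, "claw": 0.5}, {"dx": 0, "dy": 0, "dz": 0, "rx": 0, "ry": 0, "rz": 0, "claw": 0.5}, {"dx": 0, "dy": 0, "dz": 0, "rx": 0, "ry": 0, "rz": 0, "claw": 0.5}, {"dx": 0, "dy": 0, "dz": 0, "rx": 0, "ry": 0, "rz": 0, "claw": 0.5}]}}

```text
time_s: 14.55
ee_pos: [0.5033, 0.027, 0.1191]
eef_rot: [3.141, 0.001, 2.862]
force: [-0.0, -0.2, -0.8]
grip_width: 0.0603
grip_force: 20.0
```

Run:
```python
from h import *
go(0.5028,0.0298,0.076,74);c=shot('wrist','w9.png')
cv2.imwrite('pics/w9c.png',cv2.resize(c['img'][160:310,220:420,::-1],(800,600),interpolation=cv2.INTER_CUBIC))
print(cv2.projectPoints)
```

```text
14.55 [0.5033 0.027  0.1191] q [-0.02  0.31  1.76 -0.    1.07 -1.31] move in 0.1m units [0.013 0.025 0.431] ; tool-y heading 74.0 tilt 0.04 ; world turn 0.0 deg -> rz total -0.000
<built-in function projectPoints>
```

View pics/w9c.png

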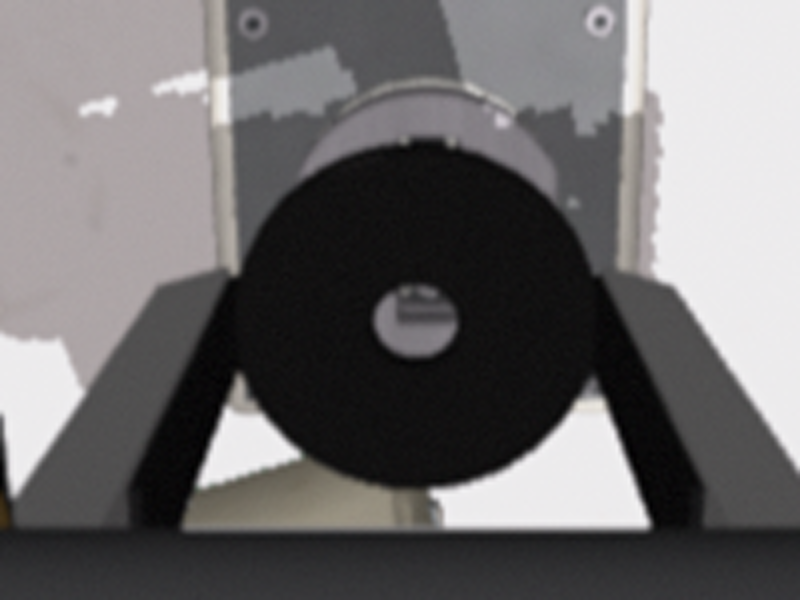

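The tilted camera can't see the post through the hole, but the stand's centre line (426) against the disc's (416) matches telemetry's 2.5 mm y error. Correct and lower past the tip.

Emit:
{"fn": "step_arm", "kwargs": {"plan": [{"dx": 0.012, "dy": 0.025, "dz": 0, "rx": 0, "ry": 0, "rz": 0, "claw": 0.5}, {"dx": 0, "dy": 0, "dz": 0, "rx": 0, "ry": 0, "rz": 0, "claw": 0.5}, {"dx": 0, "dy": 0, "dz": 0.07, "rx": 0, "ry": 0, "rz": 0, "claw": 0.5}, {"dx": 0, "dy": 0, "dz": 0.07, "rx": 0, "ry": 0, "rz": 0, "claw": 0.5}, {"dx": 0, "dy": 0, "dz": 0.05, "rx": 0, "ry": 0, "rz": 0, "claw": 0.5}, {"dx": 0, "dy": 0, "dz": 0, "rx": 0, "ry": 0, "rz": 0, "claw": 0.5}, {"dx": 0, "dy": 0, "dz": 0, "rx": 0, "ry": 0, "rz": 0, "claw": 0.5}]}}

```text
time_s: 15.3
ee_pos: [0.5028, 0.0302, 0.0991]
eef_rot: [-3.141, -0.0, 2.862]
force: [0.9, -0.0, 0.3]
grip_width: 0.0605
grip_force: 20.0
```

Run:
```python
from h import *
go(0.5028,0.0298,0.0765,74);c=shot('wrist','w10.png')
cv2.imwrite('pics/w10c.png',cv2.resize(c['img'][160:310,220:420,::-1],(800,600),interpolation=cv2.INTER_CUBIC))
```

```text
15.3 [0.5028 0.0302 0.0991] q [-0.01  0.34  1.78  0.    1.02 -1.3 ] move in 0.1m units [-0.001 -0.004  0.226] ; tool-y heading 74.0 tilt 0.02 ; world turn 0.0 deg -> rz total -0.000
```

View pics/w10c.png

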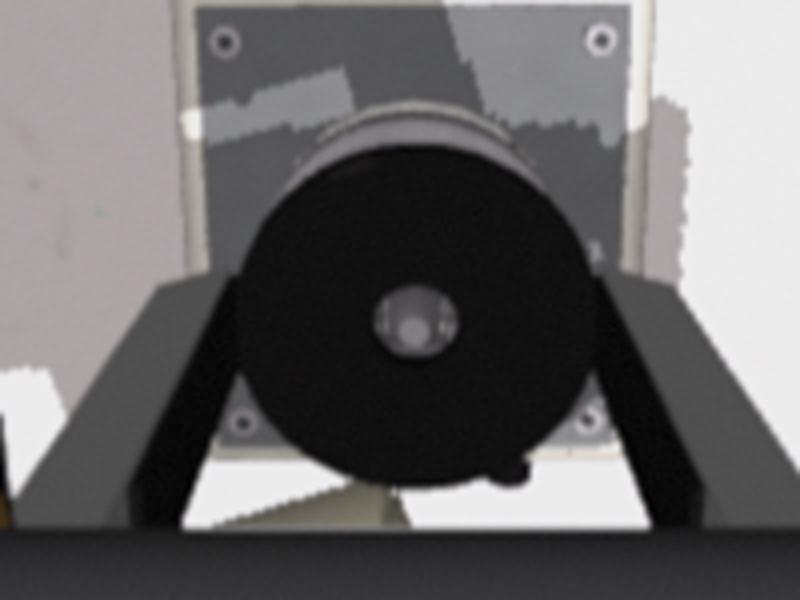

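The tip (413,330) is inside the hole (416,322), so it's well centred. By my count that's 15 pictures viewed, one over the 14 allowed, so I'll use numbers only from here. Lower, release, rise.

Emit:
{"fn": "step_arm", "kwargs": {"plan": [{"dx": 0, "dy": -0.003, "dz": 0.07, "rx": 0, "ry": 0, "rz": 0, "claw": 0.5}, {"dx": 0, "dy": 0, "dz": 0.07, "rx": 0, "ry": 0, "rz": 0, "claw": 0.5}, {"dx": 0, "dy": 0, "dz": 0.05, "rx": 0, "ry": 0, "rz": 0, "claw": 0.5}, {"dx": 0, "dy": 0, "dz": 0.03, "rx": 0, "ry": 0, "rz": 0, "claw": 0.5}, {"dx": 0, "dy": 0, "dz": 0, "rx": 0, "ry": 0, "rz": 0, "claw": 0.5}, {"dx": 0, "dy": 0, "dz": 0, "rx": 0, "ry": 0, "rz": 0, "claw": 0.5}]}}

```text
time_s: 15.95
ee_pos: [0.5028, 0.0299, 0.0772]
eef_rot: [-3.142, -0.0, 2.862]
force: [-0.0, 0.0, -0.1]
grip_width: 0.0604
grip_force: 20.0
```

Emit:
{"fn": "step_arm", "kwargs": {"plan": [{"dx": 0, "dy": 0, "dz": 0.009, "rx": 0, "ry": 0, "rz": 0, "claw": 0.5}, {"dx": 0, "dy": 0, "dz": 0, "rx": 0, "ry": 0, "rz": 0, "claw": 0.5}, {"dx": 0, "dy": 0, "dz": 0, "rx": 0, "ry": 0, "rz": 0, "claw": 0.3}, {"dx": 0, "dy": 0, "dz": 0, "rx": 0, "ry": 0, "rz": 0, "claw": 0.1}, {"dx": 0, "dy": 0, "dz": 0, "rx": 0, "ry": 0, "rz": 0, "claw": 0.05}, {"dx": 0, "dy": 0, "dz": -0.2, "rx": 0, "ry": 0, "rz": 0, "claw": 0}, {"dx": 0, "dy": 0, "dz": -0.4, "rx": 0, "ry": 0, "rz": 0, "claw": 0}, {"dx": 0, "dy": 0, "dz": -0.45, "rx": 0, "ry": 0, "rz": 0, "claw": 0}, {"dx": 0.3, "dy": 0, "dz": 0, "rx": 0, "ry": 0, "rz": 0, "claw": 0}, {"dx": 0, "dy": 0, "dz": 0, "rx": 0, "ry": 0, "rz": 0, "claw": 0}]}}

```text
time_s: 16.95
ee_pos: [0.4725, 0.0387, 0.1823]
eef_rot: [3.141, 0.001, 2.863]
force: [-0.4, 0.6, -0.6]
grip_width: 0.094
grip_force: 0.0
```

Run:
```python
from h import *
c=shot('wrist');P=cloud(c);print(plate(P,.5028,.03,.064,.034,.003),post(P,.503,.03,.068,.08))
go(0.432,-0.131,0.13,74)
find(c,dict(coupon=.008))
print(blob(c,(8,60,120),(28,200,255),.431,-.131,.008,.05))
```

```text
(2351, np.float64(0.0642), 'slope', array([ 0.002, -0.   ]), ((5030.4716796875, 298.5802001953125), (616.5355834960938, 616.7844848632812), 78.06047821044922)) (37, array([0.5032, 0.0298]), np.float64(0.00018156179689409428))
17.0 [0.4734 0.0384 0.1818] q [ 0.    0.17  1.78  0.    1.19 -1.29] move in 0.1m units [-0.068 -1.743  0.518] ; tool-y heading 74.0 tilt 0.05 ; world turn -0.0 deg -> rz total 0.000
coupon 0.74 [153. 168. 216. 227.] [[ 0.432  -0.1295  0.008 ]]
(2439, ((4310.736328125, -1320.6885986328125), 422.3564758300781), ((4308.32958984375, -1322.886962890625), (643.8316650390625, 635.469970703125), 83.75688171386719))
```

Disc lies flat at 64.2 mm, centred. Coupon is at (0.431,-0.132), sides at 84°.

Emit:
{"fn": "step_arm", "kwargs": {"plan": [{"dx": -0.02, "dy": -0.43, "dz": 0, "rx": 0, "ry": 0, "rz": 0, "claw": 0}, {"dx": -0.02, "dy": -0.44, "dz": 0, "rx": 0, "ry": 0, "rz": 0, "claw": 0}, {"dx": -0.02, "dy": -0.44, "dz": 0, "rx": 0, "ry": 0, "rz": 0, "claw": 0.1}, {"dx": -0.01, "dy": -0.44, "dz": 0, "rx": 0, "ry": 0, "rz": 0, "claw": 0.18}, {"dx": 0, "dy": 0, "dz": 0.3, "rx": 0, "ry": 0, "rz": -0.055, "claw": 0.18}, {"dx": 0, "dy": 0, "dz": 0.4, "rx": 0, "ry": 0, "rz": -0.055, "claw": 0.18}, {"dx": 0, "dy": 0, "dz": 0, "rx": 0, "ry": 0, "rz": 0, "claw": 0.18}, {"dx": 0, "dy": 0, "dz": 0, "rx": 0, "ry": 0, "rz": 0, "claw": 0.18}]}}

```text
time_s: 17.85
ee_pos: [0.4327, -0.132, 0.1117]
eef_rot: [3.141, -0.001, 3.033]
force: [0.2, -0.2, 1.1]
grip_width: 0.0768
grip_force: 0.0
```

Run:
```python
from h import *
c=shot('wrist');P=cloud(c);print(plate(P,.431,-.132,.008,.05,.002),telemetry.get_obs()['grip_width'])
print(blob(c,(8,60,120),(28,200,255),.431,-.132,.008,.05))
go(0.431,-0.132,0.019,83.8)
```

```text
(3831, np.float64(0.0081), 'slope', array([ 0., -0.]), ((4308.95458984375, -1330.4327392578125), (640.3861694335938, 635.24853515625), 83.4349365234375)) 0.07697153466264209
(3873, ((4305.9248046875, -1330.33740234375), 423.17645263671875), ((4305.9990234375, -1329.6593017578125), (637.5183715820312, 632.6282348632812), 83.77800750732422))
17.9 [ 0.4332 -0.1321  0.1126] q [-0.38  0.22  1.9  -0.    1.02 -1.84] move in 0.1m units [ 0.023 -0.001  0.936] ; tool-y heading 83.8 tilt 0.04 ; world turn 0.0 deg -> rz total -0.000
```

Emit:
{"fn": "step_arm", "kwargs": {"plan": [{"dx": 0.023, "dy": -0.012, "dz": 0, "rx": 0, "ry": 0, "rz": 0, "claw": 0.18}, {"dx": 0, "dy": 0, "dz": 0.35, "rx": 0, "ry": 0, "rz": 0, "claw": 0.18}, {"dx": 0, "dy": 0, "dz": 0.35, "rx": 0, "ry": 0, "rz": 0, "claw": 0.18}, {"dx": 0, "dy": 0, "dz": 0.15, "rx": 0, "ry": 0, "rz": 0, "claw": 0.18}, {"dx": 0, "dy": 0, "dz": 0.06, "rx": 0, "ry": 0, "rz": 0, "claw": 0.18}, {"dx": 0, "dy": 0, "dz": 0, "rx": 0, "ry": 0, "rz": 0, "claw": 0.18}, {"dx": 0, "dy": 0, "dz": 0, "rx": 0, "ry": 0, "rz": 0, "claw": 0.18}]}}

```text
time_s: 18.6
ee_pos: [0.4307, -0.1332, 0.0216]
eef_rot: [-3.141, 0.002, 3.035]
force: [1.2, -0.1, -0.6]
grip_width: 0.0773
grip_force: 0.0
```

Run:
```python
from h import *
c=shot('wrist');P=cloud(c);print(plate(P,.431,-.132,.008,.044,.002))
go(0.4308,-0.133,0.019,83.8)
```

```text
(8049, np.float64(0.0081), 'slope', array([ 0.001, -0.001]), ((4311.046875, -1320.7806396484375), (855.5693969726562, 644.3176879882812), 83.28034973144531))
18.65 [ 0.4307 -0.1332  0.0216] q [-0.38  0.38  1.96 -0.    0.8  -1.85] move in 0.1m units [-0.001  0.002  0.026] ; tool-y heading 83.9 tilt 0.12 ; world turn -0.1 deg -> rz total 0.001
```

Emit:
{"fn": "step_arm", "kwargs": {"plan": [{"dx": 0, "dy": 0, "dz": 0.026, "rx": 0, "ry": 0, "rz": 0, "claw": 0.18}, {"dx": 0, "dy": 0, "dz": 0, "rx": 0, "ry": 0, "rz": 0, "claw": 0.3}, {"dx": 0, "dy": 0, "dz": 0, "rx": 0, "ry": 0, "rz": 0, "claw": 0.5}, {"dx": 0, "dy": 0, "dz": 0, "rx": 0, "ry": 0, "rz": 0, "claw": 0.5}, {"dx": 0, "dy": 0, "dz": 0, "rx": 0, "ry": 0, "rz": 0, "claw": 0.5}, {"dx": 0, "dy": 0, "dz": -0.3, "rx": 0, "ry": 0, "rz": 0, "claw": 0.5}, {"dx": 0, "dy": 0, "dz": -0.5, "rx": 0, "ry": 0, "rz": 0, "claw": 0.5}, {"dx": 0, "dy": 0, "dz": -0.5, "rx": 0, "ry": 0, "rz": 0.055, "claw": 0.5}, {"dx": 0, "dy": 0, "dz": 0, "rx": 0, "ry": 0, "rz": 0.055, "claw": 0.5}, {"dx": 0, "dy": 0, "dz": 0, "rx": 0, "ry": 0, "rz": 0, "claw": 0.5}], "grip_force": 25}}

```text
time_s: 19.65
ee_pos: [0.4303, -0.133, 0.1486]
eef_rot: [-3.141, 0.002, 2.861]
force: [-0.5, 0.1, -0.1]
grip_width: 0.0633
grip_force: 25.0
```

Run:
```python
from h import *
e=telemetry.get_obs()['ee_pos'];c=shot('wrist');P=cloud(c)
print(blob(c,(8,60,120),(28,200,255),e[0],e[1],e[2]-.011,.05),plate(P,e[0],e[1],e[2]-.011,.028,.004))
go(0.45,0.03,0.15,74)
```

```text
(8287, ((4294.8583984375, -1377.5291748046875), 458.3899841308594), ((4287.064453125, -1393.50244140625), (772.7984619140625, 643.2491455078125), 73.94896697998047)) (4934, np.float64(0.1388), 'slope', array([ 0.002, -0.   ]), ((4302.90576171875, -1331.27685546875), (555.8939208984375, 556.6646728515625), 79.00729370117188))
19.7 [ 0.4297 -0.1328  0.1475] q [-0.38  0.16  1.88 -0.    1.1  -1.67] move in 0.1m units [ 0.251  1.621 -0.025] ; tool-y heading 74.1 tilt 0.01 ; world turn -0.1 deg -> rz total 0.001
```

```bash
cat >> h.py <<'E'
def hole(c,e,z,rad=.016):
    """centre of the hole in the top face at height z near e, as offset in world xy"""
    P=cloud(c);v,u=np.mgrid[0:400,0:640];w=onz(c,np.c_[u.ravel(),v.ravel()],z)
    k=(np.hypot(w[:,0]-e[0],w[:,1]-e[1])<rad)&(P.reshape(-1,3)[:,2]<z-.002)
    p=(w[k,:2]*1e4).astype(np.float32);ce,r=cv2.minEnclosingCircle(p);return k.sum(),np.array(ce)/1e4-e[:2],r/1e4
E
python3 - <<'E'
from h import *
e=telemetry.get_obs()['ee_pos'];c=shot('wrist')
print(hole(c,e,e[2]-.0105),e)
E
```

```text
(np.int64(314), array([ 0.0008178 , -0.00027172]), 0.007144611358642578) [ 0.42973982 -0.13279432  0.14753967]
```

Emit:
{"fn": "step_arm", "kwargs": {"plan": [{"dx": 0.06, "dy": 0.4, "dz": 0, "rx": 0, "ry": 0, "rz": 0, "claw": 0.5}, {"dx": 0.06, "dy": 0.41, "dz": 0, "rx": 0, "ry": 0, "rz": 0, "claw": 0.5}, {"dx": 0.06, "dy": 0.41, "dz": 0, "rx": 0, "ry": 0, "rz": 0, "claw": 0.5}, {"dx": 0.07, "dy": 0.4, "dz": 0, "rx": 0, "ry": 0, "rz": 0, "claw": 0.5}, {"dx": 0, "dy": 0, "dz": 0, "rx": 0, "ry": 0, "rz": 0, "claw": 0.5}, {"dx": 0, "dy": 0, "dz": 0, "rx": 0, "ry": 0, "rz": 0, "claw": 0.5}]}}

```text
time_s: 20.35
ee_pos: [0.4501, 0.0301, 0.1466]
eef_rot: [-3.141, -0.002, 2.866]
force: [-0.8, 0.1, -0.1]
grip_width: 0.0637
grip_force: 25.0
```

Run:
```python
from h import *
e=telemetry.get_obs()['ee_pos'];c=shot('wrist')
print(hole(c,e,e[2]-.0105))
go(0.5028,0.0299,0.13,74)
```

```text
(np.int64(317), array([ 0.00082028, -0.00027871]), 0.007149981689453125)
20.4 [0.4502 0.0294 0.1469] q [-0.02  0.17  1.88 -0.    1.1  -1.31] move in 0.1m units [-0.505  0.149  0.168] ; tool-y heading 74.1 tilt 0.10 ; world turn -0.1 deg -> rz total 0.001
```

Emit:
{"fn": "step_arm", "kwargs": {"plan": [{"dx": -0.25, "dy": 0.075, "dz": 0, "rx": 0, "ry": 0, "rz": 0, "claw": 0.5}, {"dx": -0.25, "dy": 0.075, "dz": 0, "rx": 0, "ry": 0, "rz": 0, "claw": 0.5}, {"dx": 0, "dy": 0, "dz": 0.25, "rx": 0, "ry": 0, "rz": 0, "claw": 0.5}, {"dx": 0, "dy": 0, "dz": 0, "rx": 0, "ry": 0, "rz": 0, "claw": 0.5}, {"dx": 0, "dy": 0, "dz": 0, "rx": 0, "ry": 0, "rz": 0, "claw": 0.5}, {"dx": 0, "dy": 0, "dz": 0, "rx": 0, "ry": 0, "rz": 0, "claw": 0.5}]}}

```text
time_s: 21.0
ee_pos: [0.5028, 0.0298, 0.1236]
eef_rot: [3.141, 0.001, 2.862]
force: [0.5, -0.2, 0.9]
grip_width: 0.0637
grip_force: 25.0
```

Run:
```python
from h import *
e=telemetry.get_obs()['ee_pos'];c=shot('wrist')
print(hole(c,e,e[2]-.0105))
go(0.5022,0.0301,0.083,74)
```

```text
(np.int64(318), array([ 0.00095996, -0.00031229]), 0.007175611114501953)
21.05 [0.5029 0.03   0.1237] q [-0.01  0.31  1.76  0.    1.08 -1.3 ] move in 0.1m units [ 0.008 -0.001  0.407] ; tool-y heading 74.0 tilt 0.06 ; world turn 0.0 deg -> rz total -0.000
```

Emit:
{"fn": "step_arm", "kwargs": {"plan": [{"dx": 0.008, "dy": 0, "dz": 0.08, "rx": 0, "ry": 0, "rz": 0, "claw": 0.5}, {"dx": 0, "dy": 0, "dz": 0.07, "rx": 0, "ry": 0, "rz": 0, "claw": 0.5}, {"dx": 0, "dy": 0, "dz": 0.07, "rx": 0, "ry": 0, "rz": 0, "claw": 0.5}, {"dx": 0, "dy": 0, "dz": 0.07, "rx": 0, "ry": 0, "rz": 0, "claw": 0.5}, {"dx": 0, "dy": 0, "dz": 0, "rx": 0, "ry": 0, "rz": 0, "claw": 0.5}, {"dx": 0, "dy": 0, "dz": 0, "rx": 0, "ry": 0, "rz": 0, "claw": 0.5}]}}

```text
time_s: 21.65
ee_pos: [0.502, 0.0306, 0.0936]
eef_rot: [-3.142, -0.0, 2.862]
force: [-0.2, -0.6, -0.5]
grip_width: 0.0636
grip_force: 25.0
```

Run:
```python
from h import *
e=telemetry.get_obs()['ee_pos'];c=shot('wrist');P=cloud(c)
q=P.reshape(-1,3);d=q[(q[:,2]>e[2]-.008)&(np.hypot(q[:,0]-.503,q[:,1]-.03)<.01)&(q[:,2]<.09)];print(len(d),d.mean(0) if len(d) else 0, plate(P,e[0],e[1],e[2]-.011,.028,.004)[:4])
go(0.5022,0.0301,0.083,74);print(telemetry.get_obs()['force'])
```

```text
78 [0.50237874 0.02995735 0.08768608] (5071, np.float64(0.0838), 'slope', array([-0.001, -0.001]))
21.7 [0.5021 0.0306 0.0938] q [-0.01  0.35  1.78  0.    1.01 -1.3 ] move in 0.1m units [-0.002 -0.005  0.108] ; tool-y heading 74.0 tilt 0.00 ; world turn 0.0 deg -> rz total -0.000
[0.32133247 0.08961926 0.19766162]
```

Tip is through the hole and there's no force. Lower and release.

Emit:
{"fn": "step_arm", "kwargs": {"plan": [{"dx": 0, "dy": -0.003, "dz": 0.05, "rx": 0, "ry": 0, "rz": 0, "claw": 0.5}, {"dx": 0, "dy": 0, "dz": 0.04, "rx": 0, "ry": 0, "rz": 0, "claw": 0.5}, {"dx": 0, "dy": 0, "dz": 0.022, "rx": 0, "ry": 0, "rz": 0, "claw": 0.5}, {"dx": 0, "dy": 0, "dz": 0, "rx": 0, "ry": 0, "rz": 0, "claw": 0.5}, {"dx": 0, "dy": 0, "dz": 0, "rx": 0, "ry": 0, "rz": 0, "claw": 0.5}]}}

```text
time_s: 22.2
ee_pos: [0.502, 0.0303, 0.0825]
eef_rot: [-3.142, -0.0, 2.862]
force: [-0.3, 0.4, -0.4]
grip_width: 0.0636
grip_force: 25.0
```

Emit:
{"fn": "step_arm", "kwargs": {"plan": [{"dx": 0, "dy": 0, "dz": 0, "rx": 0, "ry": 0, "rz": 0, "claw": 0.3}, {"dx": 0, "dy": 0, "dz": 0, "rx": 0, "ry": 0, "rz": 0, "claw": 0.15}, {"dx": 0, "dy": 0, "dz": 0, "rx": 0, "ry": 0, "rz": 0, "claw": 0.1}, {"dx": 0, "dy": 0, "dz": -0.2, "rx": 0, "ry": 0, "rz": 0, "claw": 0}, {"dx": 0, "dy": 0, "dz": -0.4, "rx": 0, "ry": 0, "rz": 0, "claw": 0}, {"dx": 0, "dy": 0, "dz": -0.4, "rx": 0, "ry": 0, "rz": 0, "claw": 0}, {"dx": 0.3, "dy": 0, "dz": 0, "rx": 0, "ry": 0, "rz": 0, "claw": 0}, {"dx": 0, "dy": 0, "dz": 0, "rx": 0, "ry": 0, "rz": 0, "claw": 0}]}}

```text
time_s: 23.0
ee_pos: [0.4717, 0.0391, 0.1835]
eef_rot: [3.141, 0.001, 2.863]
force: [0.1, 0.9, -1.3]
grip_width: 0.0941
grip_force: 0.0
```

Run:
```python
from h import *
c=shot('wrist');P=cloud(c);print(plate(P,.503,.03,.072,.05,.003),post(P,.503,.03,.075,.08))
go(0.43,0.3775,0.17,74)
```

```text
(3386, np.float64(0.0721), 'slope', array([ 0.002, -0.002]), ((5029.5380859375, 299.30816650390625), (641.3646850585938, 640.6541137695312), 73.64759826660156)) (17, array([0.5032, 0.0297]), np.float64(0.00015769722609191244))
23.05 [0.4726 0.0388 0.1831] q [ 0.    0.17  1.78  0.    1.19 -1.29] move in 0.1m units [1.342 3.139 0.131] ; tool-y heading 74.0 tilt 0.06 ; world turn -0.0 deg -> rz total 0.000
```

Coupon flat at 72.1 mm and centred. Now the weight.

Emit:
{"fn": "step_arm", "kwargs": {"plan": [{"dx": 0.19, "dy": 0.44, "dz": 0, "rx": 0, "ry": 0, "rz": 0, "claw": 0}, {"dx": 0.19, "dy": 0.45, "dz": 0, "rx": 0, "ry": 0, "rz": 0, "claw": 0}, {"dx": 0.19, "dy": 0.45, "dz": 0, "rx": 0, "ry": 0, "rz": 0, "claw": 0.1}, {"dx": 0.19, "dy": 0.45, "dz": 0, "rx": 0, "ry": 0, "rz": 0, "claw": 0.2}, {"dx": 0.19, "dy": 0.45, "dz": 0.1, "rx": 0, "ry": 0, "rz": 0, "claw": 0.25}, {"dx": 0.19, "dy": 0.45, "dz": 0.2, "rx": 0, "ry": 0, "rz": 0, "claw": 0.25}, {"dx": 0.19, "dy": 0.45, "dz": 0.3, "rx": 0, "ry": 0, "rz": 0, "claw": 0.25}, {"dx": 0, "dy": 0, "dz": 0, "rx": 0, "ry": 0, "rz": 0, "claw": 0.25}, {"dx": 0, "dy": 0, "dz": 0, "rx": 0, "ry": 0, "rz": 0, "claw": 0.25}]}}

```text
time_s: 23.95
ee_pos: [0.4327, 0.3685, 0.1262]
eef_rot: [-3.14, -0.001, 2.864]
force: [0.6, -0.3, -0.3]
grip_width: 0.0705
grip_force: 0.0
```

Run:
```python
from h import *
c=shot('wrist');P=cloud(c);print(plate(P,.43,.3775,.024,.032,.002),telemetry.get_obs()['grip_width'])
find(c,dict(hold_down_weight=.024))
q=P.reshape(-1,3);e=telemetry.get_obs()['ee_pos'];t=q[(q[:,2]>.05)&(q[:,2]<.22)&(np.hypot(*(q[:,:2]-e[:2]).T)<.15)];print(len(t),t[:,:2].min(0) if len(t) else 0)
go(0.43,0.3775,0.02)
```

```text
(1350, np.float64(0.0241), 'slope', array([ 0.   , -0.001]), ((4327.498046875, 3816.259033203125), (435.76837158203125, 429.566162109375), 30.15608787536621)) 0.07024010201693395
hold_down_weight 0.61 [318. 178. 358. 226.] [[0.4313 0.3833 0.024 ]]
14321 [0.37824513 0.2556291 ]
24.05 [0.4336 0.3676 0.1279] q [ 0.64  0.43  1.57 -0.    1.14 -0.65] move in 0.1m units [0.063 0.084 1.079] ; tool-y heading 73.9 tilt 0.04
```

Emit:
{"fn": "step_arm", "kwargs": {"plan": [{"dx": 0.05, "dy": 0.13, "dz": 0, "rx": 0, "ry": 0, "rz": 0, "claw": 0.25}, {"dx": 0, "dy": 0, "dz": 0.3, "rx": 0, "ry": 0, "rz": 0, "claw": 0.25}, {"dx": 0, "dy": 0, "dz": 0.3, "rx": 0, "ry": 0, "rz": 0, "claw": 0.25}, {"dx": 0, "dy": 0, "dz": 0, "rx": 0, "ry": 0, "rz": 0, "claw": 0.25}, {"dx": 0, "dy": 0, "dz": 0, "rx": 0, "ry": 0, "rz": 0, "claw": 0.25}]}}

```text
time_s: 24.55
ee_pos: [0.4322, 0.3824, 0.0686]
eef_rot: [3.141, 0.0, 2.862]
force: [-0.0, 0.9, 1.2]
grip_width: 0.0703
grip_force: 0.0
```

Run:
```python
from h import *
c=shot('wrist');P=cloud(c);print(plate(P,.4327,.3816,.024,.028,.002))
go(0.4327,0.3816,0.02)
```

```text
(2077, np.float64(0.024), 'slope', array([ 0.002, -0.   ]), ((4322.72802734375, 3815.6181640625), (435.1191711425781, 435.87933349609375), 30.509963989257812))
24.6 [0.4325 0.3827 0.0692] q [ 0.66  0.53  1.58  0.    1.03 -0.63] move in 0.1m units [-0.004 -0.011  0.492] ; tool-y heading 74.0 tilt 0.12
```

Emit:
{"fn": "step_arm", "kwargs": {"plan": [{"dx": 0, "dy": -0.01, "dz": 0.3, "rx": 0, "ry": 0, "rz": 0, "claw": 0.25}, {"dx": 0, "dy": 0, "dz": 0.18, "rx": 0, "ry": 0, "rz": 0, "claw": 0.25}, {"dx": 0, "dy": 0, "dz": 0, "rx": 0, "ry": 0, "rz": 0, "claw": 0.4}, {"dx": 0, "dy": 0, "dz": 0, "rx": 0, "ry": 0, "rz": 0, "claw": 0.7}, {"dx": 0, "dy": 0, "dz": 0, "rx": 0, "ry": 0, "rz": 0, "claw": 0.7}, {"dx": 0, "dy": 0, "dz": 0, "rx": 0, "ry": 0, "rz": 0, "claw": 0.7}, {"dx": 0, "dy": 0, "dz": 0, "rx": 0, "ry": 0, "rz": 0, "claw": 0.7}, {"dx": 0, "dy": 0, "dz": 0, "rx": 0, "ry": 0, "rz": 0, "claw": 0.7}], "grip_force": 30}}

```text
time_s: 25.4
ee_pos: [0.432, 0.3817, 0.021]
eef_rot: [3.14, 0.001, 2.862]
force: [-0.9, -0.2, 8.3]
grip_width: 0.0428
grip_force: 30.0
```

Emit:
{"fn": "step_arm", "kwargs": {"plan": [{"dx": 0, "dy": 0, "dz": -0.3, "rx": 0, "ry": 0, "rz": 0, "claw": 0.7}, {"dx": 0, "dy": 0, "dz": -0.5, "rx": 0, "ry": 0, "rz": 0, "claw": 0.7}, {"dx": 0, "dy": 0, "dz": -0.5, "rx": 0, "ry": 0, "rz": 0, "claw": 0.7}, {"dx": -0.16, "dy": -0.45, "dz": -0.1, "rx": 0, "ry": 0, "rz": 0, "claw": 0.7}, {"dx": -0.16, "dy": -0.46, "dz": 0, "rx": 0, "ry": 0, "rz": 0, "claw": 0.7}, {"dx": -0.16, "dy": -0.46, "dz": 0, "rx": 0, "ry": 0, "rz": 0, "claw": 0.7}, {"dx": -0.16, "dy": -0.46, "dz": 0, "rx": 0, "ry": 0, "rz": 0, "claw": 0.7}, {"dx": -0.16, "dy": -0.46, "dz": 0, "rx": 0, "ry": 0, "rz": 0, "claw": 0.7}, {"dx": -0.16, "dy": -0.46, "dz": 0, "rx": 0, "ry": 0, "rz": 0, "claw": 0.7}, {"dx": -0.16, "dy": -0.46, "dz": 0, "rx": 0, "ry": 0, "rz": 0, "claw": 0.7}]}}

```text
time_s: 26.4
ee_pos: [0.4502, 0.0399, 0.16]
eef_rot: [3.141, 0.001, 2.862]
force: [1.1, 0.2, -2.5]
grip_width: 0.0428
grip_force: 30.0
```

Emit:
{"fn": "step_arm", "kwargs": {"plan": [{"dx": 0, "dy": 0, "dz": 0, "rx": 0, "ry": 0, "rz": 0, "claw": 0.7}, {"dx": 0, "dy": 0, "dz": 0, "rx": 0, "ry": 0, "rz": 0, "claw": 0.7}]}}

```text
time_s: 26.6
ee_pos: [0.4506, 0.041, 0.1598]
eef_rot: [3.141, 0.0, 2.86]
force: [-0.4, 0.0, -3.2]
grip_width: 0.0426
grip_force: 30.0
```

Run:
```python
from h import *
e=telemetry.get_obs()['ee_pos'];c=shot('wrist')
for z in(.002,.003,.004): print(hole(c,e,e[2]+z,.014))
print(plate(cloud(c),e[0],e[1],e[2]+.003,.021,.003))
go(0.5031,0.0298,0.14)
```

```text
(np.int64(352), array([ 6.30057901e-05, -5.60304174e-05]), 0.0069846923828125)
(np.int64(373), array([ 7.56034464e-05, -6.44641257e-04]), 0.007728167724609375)
(np.int64(456), array([-0.00067615, -0.00040998]), 0.013511105346679687)
(3013, np.float64(0.1629), 'slope', array([ 0.   , -0.001]), ((4505.1455078125, 408.6726379394531), (416.05633544921875, 417.1177673339844), 48.09408950805664))
26.65 [0.4505 0.0419 0.1597] q [ 0.01  0.15  1.86  0.    1.13 -1.28] move in 0.1m units [-0.539  0.029  0.197] ; tool-y heading 74.0 tilt 0.02
```

Emit:
{"fn": "step_arm", "kwargs": {"plan": [{"dx": -0.27, "dy": 0.015, "dz": 0, "rx": 0, "ry": 0, "rz": 0, "claw": 0.7}, {"dx": -0.27, "dy": 0.015, "dz": 0, "rx": 0, "ry": 0, "rz": 0, "claw": 0.7}, {"dx": 0, "dy": 0, "dz": 0.35, "rx": 0, "ry": 0, "rz": 0, "claw": 0.7}, {"dx": 0, "dy": 0, "dz": 0, "rx": 0, "ry": 0, "rz": 0, "claw": 0.7}, {"dx": 0, "dy": 0, "dz": 0, "rx": 0, "ry": 0, "rz": 0, "claw": 0.7}, {"dx": 0, "dy": 0, "dz": 0, "rx": 0, "ry": 0, "rz": 0, "claw": 0.7}]}}

```text
time_s: 27.25
ee_pos: [0.5036, 0.0305, 0.1258]
eef_rot: [3.141, 0.001, 2.863]
force: [-0.4, -0.8, -3.6]
grip_width: 0.0429
grip_force: 30.0
```

Run:
```python
from h import *
e=telemetry.get_obs()['ee_pos'];c=shot('wrist');print(hole(c,e,e[2]+.002,.014))
go(0.5031,0.0298,0.093)
```

```text
(np.int64(353), array([ 0.00015858, -0.00015006]), 0.007088686370849609)
27.3 [0.5036 0.0303 0.1259] q [-0.01  0.3   1.76  0.    1.08 -1.3 ] move in 0.1m units [ 0.004 -0.006  0.329] ; tool-y heading 74.0 tilt 0.11
```

Emit:
{"fn": "step_arm", "kwargs": {"plan": [{"dx": 0.005, "dy": -0.005, "dz": 0.06, "rx": 0, "ry": 0, "rz": 0, "claw": 0.7}, {"dx": 0, "dy": 0, "dz": 0.06, "rx": 0, "ry": 0, "rz": 0, "claw": 0.7}, {"dx": 0, "dy": 0, "dz": 0.06, "rx": 0, "ry": 0, "rz": 0, "claw": 0.7}, {"dx": 0, "dy": 0, "dz": 0.06, "rx": 0, "ry": 0, "rz": 0, "claw": 0.7}, {"dx": 0, "dy": 0, "dz": 0.04, "rx": 0, "ry": 0, "rz": 0, "claw": 0.7}, {"dx": 0, "dy": 0, "dz": 0, "rx": 0, "ry": 0, "rz": 0, "claw": 0.7}, {"dx": 0, "dy": 0, "dz": 0, "rx": 0, "ry": 0, "rz": 0, "claw": 0.7}]}}

```text
time_s: 28.0
ee_pos: [0.5027, 0.0294, 0.0964]
eef_rot: [3.142, -0.0, 2.862]
force: [-0.2, 0.3, -2.6]
grip_width: 0.0427
grip_force: 30.0
```

Emit:
{"fn": "step_arm", "kwargs": {"plan": [{"dx": 0, "dy": 0.003, "dz": 0.025, "rx": 0, "ry": 0, "rz": 0, "claw": 0.7}, {"dx": 0, "dy": 0, "dz": 0.008, "rx": 0, "ry": 0, "rz": 0, "claw": 0.7}, {"dx": 0, "dy": 0, "dz": 0, "rx": 0, "ry": 0, "rz": 0, "claw": 0.7}, {"dx": 0, "dy": 0, "dz": 0, "rx": 0, "ry": 0, "rz": 0, "claw": 0.7}]}}

```text
time_s: 28.4
ee_pos: [0.5028, 0.0297, 0.0932]
eef_rot: [3.142, 0.0, 2.862]
force: [-0.3, 0.1, -2.0]
grip_width: 0.0427
grip_force: 30.0
```

Emit:
{"fn": "step_arm", "kwargs": {"plan": [{"dx": 0, "dy": 0, "dz": 0, "rx": 0, "ry": 0, "rz": 0, "claw": 0.5}, {"dx": 0, "dy": 0, "dz": 0, "rx": 0, "ry": 0, "rz": 0, "claw": 0.3}, {"dx": 0, "dy": 0, "dz": 0, "rx": 0, "ry": 0, "rz": 0, "claw": 0.1}, {"dx": 0, "dy": 0, "dz": -0.2, "rx": 0, "ry": 0, "rz": 0, "claw": 0}, {"dx": 0, "dy": 0, "dz": -0.4, "rx": 0, "ry": 0, "rz": 0, "claw": 0}, {"dx": 0, "dy": 0, "dz": -0.4, "rx": 0, "ry": 0, "rz": 0, "claw": 0}, {"dx": 0.3, "dy": 0, "dz": -0.1, "rx": 0, "ry": 0, "rz": 0, "claw": 0}, {"dx": 0, "dy": 0, "dz": 0, "rx": 0, "ry": 0, "rz": 0, "claw": 0}, {"dx": 0, "dy": 0, "dz": 0, "rx": 0, "ry": 0, "rz": 0, "claw": 0}]}}

```text
time_s: 29.3
ee_pos: [0.474, 0.038, 0.2034]
eef_rot: [3.141, 0.001, 2.863]
force: [-0.5, -1.2, -0.2]
grip_width: 0.0939
grip_force: 0.0
```

Run:
```python
from h import *
o=telemetry.get_obs();print(o['ee_pos'],o['grip_width'],o['force'])
c=shot('wrist');P=cloud(c);print(plate(P,.503,.03,.096,.03,.003));print(plate(P,.503,.03,.072,.05,.003))
c=shot('top');find(c,dict(hub_quarter=.02,screw_pot=.043,black_tile=.013,hub_opposite=.02))
```

```text
[0.47403838 0.03803781 0.20337975] 0.0939253261018249 [-0.48696471 -1.19274838 -0.23360878]
(1216, np.float64(0.0961), 'slope', array([ 0.002, -0.   ]), ((5033.212890625, 295.62640380859375), (425.9075927734375, 436.7838439941406), 74.62004089355469))
(1613, np.float64(0.0722), 'slope', array([ 0.004, -0.001]), ((5028.56689453125, 299.7148132324219), (640.085693359375, 636.1726684570312), 73.5457992553711))
hub_quarter 0.63 [420. 227. 442. 255.] [[ 0.4193 -0.2651  0.02  ]]
screw_pot 0.65 [295. 154. 308. 170.] [[0.6496 0.1254 0.043 ]]
black_tile 0.87 [444. 179. 479. 202.] [[ 0.574  -0.3645  0.013 ]]
hub_opposite 0.62 [171. 227. 190. 254.] [[0.4085 0.4869 0.02  ]]
```

The whole stack is flat (weight top 96.1 mm, coupon 72.2 mm), nothing else has moved, and the gripper is clear.

```bash
python3 -c "
from station import hand_in
print(hand_in())"
```

```text
the job is handed in; nothing more can be done
None
```

Handed in at about 29 s: the matching hub is seated on the spindle with the disc, coupon and weight lying flat on it in that order, and the quarter hub, pot and tile were not moved; I viewed 15 pictures, one over the limit of 14.

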